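# Lean the stained slide boards to dry and wind the timer

## Robot

A 6-joint arm with a two-finger parallel gripper is mounted at the origin on the work surface. World frame = base frame: x ahead of the robot, y to its left, z up, the work surface at z = 0. Lengths are in mm, angles in rad, forces in N, time in s.
With the tool pointing down it reaches from about 300 to 875 mm from the base axis. Payload 4.2 kg.
Tool frame: the origin (TCP) lies at the very end of the fingers, on their centre line; the grasp point (between the pads) lies 19 mm behind it; z points along the fingers, y is the line along which they close (so a half turn about z gives the same grasp; the last joint's range is limited). The gripper opens to 85 mm and grips with 20 to 120 N. Pads are 22 mm wide; open, the fingers measure 114 mm over their backs; the gripper's body (76 mm by 85 mm) begins 54 mm behind the grasp point. The pads swing forward as they close: fully open they stand 13 mm farther back than shut.
Start: joints at [-1.288, 0.32, 1.565, -0, 1.257, -0.02], TCP at [171.464, -548.855, 231.338] pointing down, gripper open.
Joint ranges: [-3.11, 3.11], [-0.84, 2.01], [0.21, 2.61], [-1.34, 4.49], [0.05, 2.63], [-2.56, 2.56]. Speed limits (rad/s): [2.57, 2.57, 3.14, 3.14, 3.14, 3.14].

## Interface

Orientations are given as a unit quaternion [w, x, y, z].
In Python, from bench import manip gives the robot as it stands.
- The arm moves only by the tool send_rows, never from a script. Its arguments are lists of equal length, an entry for each row: "travel": the shift along the tool's x, y, z normalised to -1 to 1, where 1 is 100 cm, a list of three; "dr": the turn, a rotation vector about the tool's x, y, z normalised to -1 to 1, where 1 is pi/2 rad, a list of three; "claw": the opening, from -1 (shut) to 1 (fully open). A call has 1 to 12 rows; each row is the pose to reach, as a shift and turn from the pose commanded when the call began, along the tool's axes at that moment; what a row does not reach only later rows make up. A row lasts 1/12 s, in which the tool goes at most 41.7 mm and 7.16 degrees, less where a joint would pass 70% of its speed; a pose out of reach is approached as far as the arm can. A call with a number of a shift or a turn outside -1 to 1 is refused whole. A call with a gripper value outside its range is refused whole. The fingers move at their own pace and stop on an object; "grip_force" is the grip in N (left out, the last holds). Time passes only in rows, so rows that repeat a pose let the fingers close. It gives the time, the measured TCP pose, the force, the opening and the grip force at its end, in the units of the state.
- manip.get_state(): the state, without advancing time (a new reading comes with each control period).
- manip.grab_frame(name): name is "scene" or "top"; returns a dict with "frame" (384x512x3 uint8, red, green, blue), "depth" (384x512 float32, mm along the optical axis (not along the pixel's ray), 0 where there is no reading), "mtx" (3x3 intrinsics, pixels), "rvec" (rotation vector, rad) and "tvec" (3), from world to camera coordinates, as OpenCV has them. Camera axes: x right, y down, z forward; pixel columns grow to the right and rows downward; lengths in mm; the calibration is good to about 2 mm. A picture is of the moment at which its call begins.
- manip.close_job(): hands the job in; it is judged then, once.
Trained networks look in a picture, given as the dict that the camera call returned (one of the last four; its "shot" number tells which), for a name from the list of things; names that differ only in an ending like _2 or _b are one class to them, and where a whole thing is asked for, a point or a joint stands for the part that bears it (a point fixed in the world has none). Each returns a list of dicts, best first, with "conf" (0 to 1); they miss things now and then, are a little off and sometimes report something else, mostly with a low value. They report only what shows in the picture. A call takes as long as a camera call.
- manip.boxes_of(picture, label): "location" ([column, row] in pixels, amid what is visible of it).
- manip.silhouettes(picture, label): "pixels" (384x512 bool, what is visible of it) and "location" ([column, row] in pixels, amid what is visible of it).
The state is a dict: "clock": time; "qpos": joint angles; "joint_vel": joint speeds; "tau": joint torques, N m; "eef_pos": TCP position; "ee_rot": TCP orientation; "force": force on the tool from outside, world axes, zero at the start; "wrist_torque": the same for the moment, N m; "opening": finger opening in mm; "finger_force": force on a finger pad.
Only numpy, scipy, OpenCV 4.12 (cv2) and the standard library are available. Lean on these libraries where they do the work, as an engineer would, in place of code of your own. Each camera call takes 0.05 s, during which the arm holds its last target. There are 200 camera calls.

## Task

The slide boards have just been stained: first clear the shut slide case off the drying stand into the empty tray, then lean every slide board that is there, lengthwise and side by side, on the drying stand, its foot down on the deck against the front lip, its back on the rear rail and its slides facing up. When all are leaning and released, wind the bench timer: turn its key clockwise, a part turn at a time, until it comes to its stop. Leave the bottle, the jar and the cardboard pack alone.

Things in the scene. Friction and masses are not known exactly. Their poses are not given: they have to be found in the camera images.
- stand: white drying stand, fixed. Origin: centre of the deck's underside; x from front lip to rear rail, y along the rail, z up. Deck 160 x 360 mm, top at z = 8 mm; front lip over the full width, x = -80 to -70 mm, top at z = 24 mm. A board leaning properly lies at 42 degrees (0.735 rad) to the level with its origin at x = 5, z = 68 mm; three fit with their middles at y = -105, 0 and 105 mm.
- rail_mid (a point): middle of the stand's rear rail, a level steel bar 12 mm thick and 360 mm long along the stand's y, centre line at x = 40, z = 92 mm in the stand's frame, on a post at each end (172 mm either side)
- board1: first slide board: aluminium slab 180 x 60 x 12 mm (x, y, z), 0.2 kg, with four stained glass slides let into its top face; may be absent (None). Starts flat on the counter, slides up. Origin: centre of its underside; x along its 180 mm length (either end may be the foot), z out of the face with the slides.
- board2: second slide board, the same: aluminium slab 180 x 60 x 12 mm (x, y, z), 0.2 kg, with four stained glass slides let into its top face; may be absent (None). Starts flat on the counter, slides up. Origin: centre of its underside; x along its 180 mm length (either end may be the foot), z out of the face with the slides.
- board3: third slide board, the same: aluminium slab 180 x 60 x 12 mm (x, y, z), 0.2 kg, with four stained glass slides let into its top face; may be absent (None). Starts flat on the counter, slides up. Origin: centre of its underside; x along its 180 mm length (either end may be the foot), z out of the face with the slides.
- case: shut grey plastic slide case 80 x 60 x 32 mm (x, y, z), 0.12 kg, lying on the stand's deck between lip and rail, its length along the stand's x, at any y within 100 mm of the middle. Origin: centre of its underside.
- tray: empty white open tray, fixed, 150 x 150 mm outside, walls 4 mm thick and 26 mm high, floor 4 mm. Origin: centre of its underside.
- timer: white round bench timer, fixed, 96 mm across and 56 mm high, with a steel bar key on top. Origin: centre of its underside.
- key_grip (a point): point to grip the timer's key: on the turning axis (upright), 90 mm above the counter. The key is a steel bar 54 mm long (x of this point), 12 mm thick (y), from 72 to 98 mm above the counter; 16 mm of stem between it and the timer's top.
- key (a joint): turn of the key in rad, growing clockwise seen from above; from 0 (run down) to the stop at 4.4 (fully wound). It starts at 0 to 0.7. A spring and friction resist with 0.06 to 0.1 N m; it stays where it is left when released.
- stain_bottle: bystander: brown glass bottle, 52 mm across, 120 mm high, loose; origin: centre of its underside
- jar: bystander: white screw jar, 68 mm across, 70 mm high, loose; origin: centre of its underside
- slide_pack: bystander: cardboard pack 60 x 75 x 45 mm, loose; origin: centre of its underside

How it is judged (in metres and radians):
On the way, in this order (a step that is already met when the one before it is completed fails the run):
1. the slide case lies in the tray, released (x of case in the frame of tray between -0.07 and 0.07 m and y of case in the frame of tray between -0.07 and 0.07 m and z of case in the frame of tray below 0.05 m and contact force between case and tray above 0.2 N and contact force between case and the fingers below 0.1 N and linear speed of case below 0.03 m/s), for 0.2 s.
2. every board present leans on the stand, foot at the lip, back on the rail, slides up, released (angle between board1's own z axis and vertical between 0.6 and 0.88 rad and x of board1 in the frame of stand between -0.013 and 0.024 m and y of board1 in the frame of stand between -0.155 and 0.155 m and z of board1 in the frame of stand between 0.055 and 0.082 m and contact force between each of board1, board2, board3 and stand above 0.2 N and contact force between each of board1, board2, board3 and the fingers below 0.1 N and linear speed of each of board1, board2, board3 below 0.03 m/s and angle between board2's own z axis and vertical between 0.6 and 0.88 rad and x of board2 in the frame of stand between -0.013 and 0.024 m and y of board2 in the frame of stand between -0.155 and 0.155 m and z of board2 in the frame of stand between 0.055 and 0.082 m and angle between board3's own z axis and vertical between 0.6 and 0.88 rad and x of board3 in the frame of stand between -0.013 and 0.024 m and y of board3 in the frame of stand between -0.155 and 0.155 m and z of board3 in the frame of stand between 0.055 and 0.082 m), for 0.2 s.
3. the timer's key is wound to its stop (above 4.15 rad of 4.4) (value of joint key above 4.15 rad), for 0.2 s.
At the end, for the whole second after the job is handed in: Case in the tray (within 70 mm of its middle each way). Each board in the stand's frame: z axis 0.60-0.88 rad off vertical, origin x -13..24, y -155..155, z 55..82 mm; touching the stand, released, at rest. Key above 4.15 rad (all of step 1 and all of step 2 and value of joint key above 4.15 rad).
It fails at once if a bystander (bottle, jar or cardboard pack) is moved more than 30 mm (distance of any of stain_bottle, jar, slide_pack from where it was at the start of the episode above 0.03 m).
Of board1, board2, board3 only 2 to 3 are there at a start; the rules pass over those that are not, and their reading is None.
At some moment in a run one of board1, board2, board3 may be knocked a few centimetres aside while the robot is not near it.
Once in a run the grip may slacken for a moment while it holds something.
It also fails if it takes over 210 s, if anything falls off the work surface, if the arm or the gripper's body presses on something with over 40 N, if the wrist force passes 120 N, or if a joint passes its speed limit or range.

## Working session

There is one attempt and no reset: what is moved stays moved. The work goes in short steps, Python scripts to look and compute and a tool call to move; the robot and the scene stay as the last step left them, time stands still between calls to the robot, and variables do not carry over. Pictures are saved under pics/ and viewed, at most 14 in all, crops included, and the job is handed in when it is done.

Besides the shell and the picture viewer there is one more tool, called as name(argument=value, ...), one argument or row to a line, values as JSON. send_rows: Moves the arm, as the interface text tells. Its arguments: {"type":"object","properties":{"travel":{"type":"array"},"dr":{"type":"array"},"claw":{"type":"array"},"grip_force":{"type":"number"}},"required":["travel","dr","claw"]}

```bash
mkdir -p pics; ls; cat > h.py <<'E'
import numpy as np, cv2
from scipy.spatial.transform import Rotation as R
from bench import manip
def cloud(p):
    K=np.array(p["mtx"]);d=p["depth"];v,u=np.mgrid[:384,:512]
    c=np.stack([(u-K[0,2])/K[0,0]*d,(v-K[1,2])/K[1,1]*d,d],-1)
    M=R.from_rotvec(np.ravel(p["rvec"])).as_matrix()
    w=(c-np.ravel(p["tvec"]))@M
    w[d==0]=np.nan
    return w
def save(p,n): cv2.imwrite("pics/"+n+".png",cv2.cvtColor(p["frame"],cv2.COLOR_RGB2BGR))
E
python3 - <<'E'
from h import *
ps={n:manip.grab_frame(n) for n in("scene","top")}
for n,p in ps.items():
    save(p,n+"0"); w=cloud(p)
    M=R.from_rotvec(np.ravel(p["rvec"])).as_matrix();print(n,"cam at",-M.T@np.ravel(p["tvec"]),np.array(p["mtx"])[0,0])
    for l in["stand","board1","case","tray","timer","key_grip","stain_bottle","jar","slide_pack"]:
        for s in manip.silhouettes(p,l):
            if s["conf"]<.3: continue
            q=w[s["pixels"]];q=q[~np.isnan(q).any(1)]
            if len(q)<5: continue
            r=cv2.minAreaRect(q[:,:2].astype(np.float32))
            print(l,round(s["conf"],2),np.round(s["location"]),len(q),"med",np.median(q,0).round(),"z95",np.percentile(q[:,2],95).round(1),"rect",np.round(r[0]),np.round(r[1]),round(r[2],1))
E
cd pics; python3 -c "
import cv2,numpy as np
cv2.imwrite('both0.png',np.vstack([cv2.imread('scene0.png'),cv2.imread('top0.png')])[:, :])"
```

```text
pics
scene cam at [1332.64610198  434.71657635 1085.05015895] 390.53538916504124
stand 0.76 [242. 225.] 3984 med [680.  13.   9.] z95 95.8 rect [645.  14.] [185. 368.] 4.9
board1 0.74 [257. 178.] 596 med [436. -49.  12.] z95 16.3 rect [421. -52.] [ 63. 197.] 89.1
board1 0.62 [347. 223.] 754 med [454. 297.  12.] z95 16.6 rect [444. 295.] [182.  70.] 49.6
board1 0.61 [299. 197.] 713 med [431. 122.  12.] z95 16.1 rect [419. 118.] [ 74. 198.] 81.0
case 0.71 [270. 231.] 405 med [637. 114.  39.] z95 43.4 rect [638. 107.] [111.  71.] 3.1
tray 0.82 [172. 169.] 1260 med [ 547. -382.    5.] z95 24.6 rect [ 549. -378.] [155. 153.] 6.7
timer 0.68 [216. 160.] 628 med [ 469. -230.   54.] z95 94.9 rect [ 423. -260.] [171. 100.] 35.2
key_grip 0.43 [215. 155.] 91 med [ 452. -236.   90.] z95 99.7 rect [ 414. -261.] [136.  40.] 29.9
stain_bottle 0.79 [347. 272.] 406 med [679. 381.  74.] z95 118.9 rect [673. 381.] [48. 35.] 89.3
jar 0.71 [199. 127.] 304 med [ 331. -391.   47.] z95 71.6 rect [ 305. -413.] [105.  67.] 40.3
slide_pack 0.81 [158. 213.] 538 med [ 759. -276.   42.] z95 47.5 rect [ 735. -289.]
[... 991 characters left out ...]
1.0 rect [ 448. -244.] [21. 52.] 80.6
stain_bottle 0.8 [107. 130.] 413 med [654. 368.  80.] z95 121.3 rect [659. 375.] [46. 52.] 52.3
jar 0.96 [386. 257.] 605 med [ 317. -395.   68.] z95 73.3 rect [ 313. -403.] [71. 63.] 38.9
jar 0.74 [342. 107.] 677 med [ 744. -283.   44.] z95 48.7 rect [ 754. -292.] [74. 93.] 13.3
jar 0.53 [243. 135.] 6055 med [658.   2.   9.] z95 96.6 rect [654.  19.] [161. 362.] 4.9
slide_pack 0.85 [341. 109.] 643 med [ 741. -283.   44.] z95 48.7 rect [ 746. -286.] [59. 77.] 11.5
slide_pack 0.6 [384. 258.] 588 med [ 317. -394.   68.] z95 73.3 rect [ 317. -401.] [64. 63.] 23.7
slide_pack 0.46 [139. 210.] 1372 med [446. 291.  13.] z95 17.4 rect [447. 293.] [182.  64.] 50.6
```

```bash
python3 -c "
from h import *
s=manip.get_state();print(s['eef_pos'],s['ee_rot'],s['opening'],R.from_quat(np.roll(s['ee_rot'],-1)).as_matrix().round(3))"
```

```text
[ 171.46159379 -548.85571558  231.3596711 ] [ 6.99075314e-05  9.88558252e-01  1.50839576e-01 -5.25374101e-06] 85.48196167912977 [[ 0.954  0.298  0.   ]
 [ 0.298 -0.954 -0.   ]
 [-0.     0.    -1.   ]]
```

View pics/scene0.png

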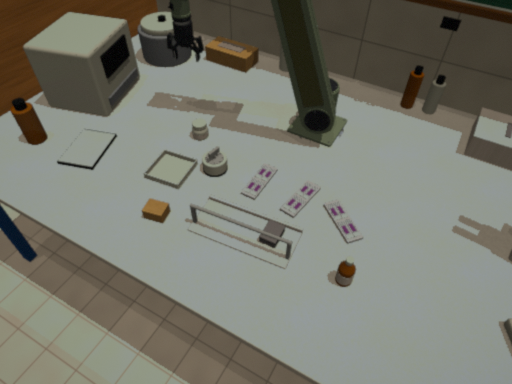

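View pics/top0.png

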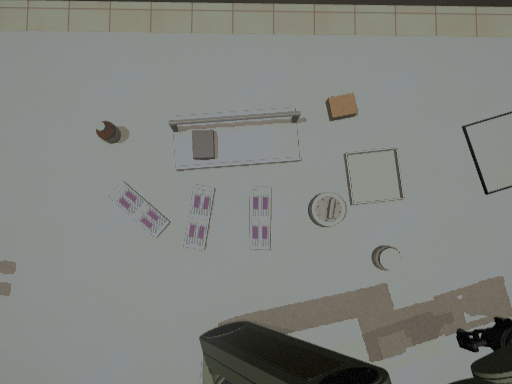

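```bash
cat >> h.py <<'E'
def rect(q):
    r=cv2.minAreaRect(q[:,:2].astype(np.float32));b=cv2.boxPoints(r)
    e=[b[1]-b[0],b[2]-b[1]];e=max(e,key=np.linalg.norm);a=np.degrees(np.arctan2(e[1],e[0]));a=(a+90)%180-90
    return np.round([*r[0],max(r[1]),min(r[1]),a],1)
def tops(p,l,zlo,zhi,c=.4):
    w=cloud(p);o=[]
    for s in manip.silhouettes(p,l):
        q=w[s["pixels"]];q=q[(q[:,2]>zlo)&(q[:,2]<zhi)]
        if s["conf"]>c and len(q)>20: o.append((round(s["conf"],2),rect(q),q))
    return o
def go(pos,yaw=None,Rm=None,tilt=0):
    """shift/turn to a TCP pose; yaw = world angle (deg) of tool x, tool down; tilt about tool y"""
    s=manip.get_state();R0=R.from_quat(np.roll(s["ee_rot"],-1))
    if Rm is None: Rm=R.from_euler("z",yaw,degrees=True)*R.from_matrix(np.diag([1.,-1,-1]))*R.from_euler("y",tilt,degrees=True)
    t=R0.inv().apply(np.array(pos)-s["eef_pos"])/1000
    d=(R0.inv()*Rm).as_rotvec()/(np.pi/2)
    print("travel",t.round(4).tolist(),"dr",d.round(4).tolist(),"rows",round(max(np.linalg.norm(t)/.0417,np.degrees(np.linalg.norm(d)*np.pi/2)/7.16),1))
E
python3 - <<'E'
from h import *
for n in("scene","top"):
    p=manip.grab_frame(n);w=cloud(p).reshape(-1,3);print(n)
    for l,a,b in(("board1",9,16),("case",36,47),("tray",18,32),("timer",50,60),("key_grip",90,105)):
        for c,r,q in tops(p,l,a,b): print(l,c,r,"z",np.median(q[:,2]).round(1),"mean",q.mean(0).round(1))
    reg=w[(w[:,0]>520)&(w[:,0]<780)&(w[:,1]>-190)&(w[:,1]<225)]
    for nm,a,b in(("rail",88,105),("lip",17,30),("deck",6,12)):
        q=reg[(reg[:,2]>a)&(reg[:,2]<b)]
        if nm=="lip": q=q[q[:,0]<610]
        if nm=="deck": print("deck",rect(q),np.median(q[:,2]));continue
        if len(q)<10: print(nm,len(q));continue
        l=np.ravel(cv2.fitLine(q[:,:2].astype(np.float32),cv2.DIST_HUBER,0,.01,.01));d=l[:2]*np.sign(l[1]);s=(q[:,:2]-l[2:])@d
        print(nm,len(q),"yaw",np.degrees(np.arctan2(-d[0],d[1])).round(2),"mid",(l[2:]+d*(s.min()+s.max())/2).round(1),"len",(s.max()-s.min()).round(),"z",np.percentile(q[:,2],[50,95]).round(1))
E
```

```text
scene
board1 0.75 [448.9 293.9 180.2  61.6  49.7] z 12.9 mean [451.2 295.1  12.8]
board1 0.74 [ 4.263e+02 -5.210e+01  1.823e+02  6.120e+01 -1.000e-01] z 12.5 mean [431.8 -51.   12.5]
board1 0.63 [427.6 121.6 182.1  61.5  -8.4] z 12.6 mean [430.6 122.2  12.5]
case 0.67 [633.2 113.3  82.5  56.3   2.4] z 39.8 mean [629.7 114.2  39.9]
tray 0.89 [ 548.8 -377.6  155.   154.   -82. ] z 23.4 mean [ 553.5 -374.5   23.5]
timer 0.66 [ 455.2 -236.9   94.5   91.8   25.3] z 56.1 mean [ 458.9 -232.3   55.7]
key_grip 0.58 [ 455.3 -236.8   49.    13.8    1.8] z 95.6 mean [ 453.3 -237.7   95.6]
rail 409 yaw 4.97 mid [697.2  22.7] len 360.0 z [95.9 99.7]
lip 315 yaw 5.25 mid [582.5  12.6] len 359.0 z [23.1 26.8]
deck [649.9  23.  396.9 257.8 -89.6] 8.248919087439099
top
board1 0.92 [425.6 -52.7 179.3  59.8  -0.5] z 12.6 mean [426.1 -52.5  12.5]
board1 0.78 [426.3 120.5 179.5  60.   -8.6] z 12.7 mean [424.2 120.4  12.7]
board1 0.57 [445.8 290.7 177.9  59.6  49.7] z 12.6 mean [445.5 290.2  12.6]
case 0.87 [631.8 110.   80.5  59.8   3.3] z 40.1 mean [630.8 109.8  40.3]
tray 0.94 [ 547.4 -378.7  152.5  149.6  -83.1] z 24.9 mean [ 552.4 -376.    24.7]
timer 0.77 [ 450.6 -239.8   94.8   91.6  -89.5] z 56.1 mean [ 449.9 -238.2   55.8]
rail 589 yaw 4.98 mid [693.1  21.4] len 359.0 z [ 96.5 101. ]
lip 477 yaw 4.95 mid [579.5  11.3] len 359.0 z [23.5 27.9]
deck [650.3  18.8 410.7 258.5  89.9] 8.448414834785169
```

```bash
python3 -c "
from h import *
c,s=np.cos(np.radians(5)),np.sin(np.radians(5))
S=R.from_euler('z',5,degrees=True).as_matrix();O=np.array([655.5,18.5,0])
print(S.T@(np.array([632.5,111.5,0])-O))
go([626,111.0,150],5)"
```

```text
[-14.80699398  94.65068901   0.        ]
travel [0.6306, -0.4943, 0.0813] dr [0.0001, -0.0, 0.1372] rows 19.3
```

send_rows(
  travel=[
    [0.6306,-0.4943,0.0813],
    [0.6306,-0.4943,0.0813],
    [0.6306,-0.4943,0.0813],
    [0.6306,-0.4943,0.0813],
    [0.6306,-0.4943,0.0813],
    [0.6306,-0.4943,0.0813],
    [0.6306,-0.4943,0.0813],
    [0.6306,-0.4943,0.0813],
    [0.6306,-0.4943,0.0813],
    [0.6306,-0.4943,0.0813],
    [0.6306,-0.4943,0.0813],
    [0.6306,-0.4943,0.0813],
  ],
  dr=[
    [0,0,0.1372],
    [0,0,0.1372],
    [0,0,0.1372],
    [0,0,0.1372],
    [0,0,0.1372],
    [0,0,0.1372],
    [0,0,0.1372],
    [0,0,0.1372],
    [0,0,0.1372],
    [0,0,0.1372],
    [0,0,0.1372],
    [0,0,0.1372],
  ],
  claw=[1,1,1,1,1,1,1,1,1,1,1,1],
  grip_force=40,
)

```text
clock: 2.6
eef_pos: [454.5, -137.3, 181.0]
ee_rot: [0.0, 0.999, 0.044, 0.0]
force: [1.0, -1.5, -0.2]
opening: 85.5
finger_force: 0.0
```

```bash
python3 -c "
from h import *
s=manip.get_state();print(s['eef_pos'],s['qpos'],s['clock'])
go([626,111.0,150],5)"
```

```text
[ 454.52882541 -137.3346301   180.99259354] [-3.17521566e-01  2.03496672e-01  1.86323774e+00 -2.13601644e-04
  1.07386449e+00  1.16596047e+00] 2.6
travel [0.1925, -0.2324, 0.031] dr [0.0004, -0.0005, 0.0001] rows 7.3
```

send_rows(
  travel=[
    [0.1925,-0.2324,0.031],
    [0.1925,-0.2324,0.031],
    [0.1925,-0.2324,0.031],
    [0.1925,-0.2324,0.031],
    [0.1925,-0.2324,0.031],
    [0.1925,-0.2324,0.031],
    [0.1925,-0.2324,0.031],
    [0.1925,-0.2324,0.031],
    [0.1925,-0.2324,0.031],
    [0.1925,-0.2324,0.06],
    [0.1925,-0.2324,0.085],
    [0.1925,-0.2324,0.085],
  ],
  dr=[
    [0,0,0],
    [0,0,0],
    [0,0,0],
    [0,0,0],
    [0,0,0],
    [0,0,0],
    [0,0,0],
    [0,0,0],
    [0,0,0],
    [0,0,0],
    [0,0,0],
    [0,0,0],
  ],
  claw=[1,1,1,1,1,1,1,1,1,1,1,1],
)

```text
clock: 3.6
eef_pos: [621.0, 107.3, 91.2]
ee_rot: [0.001, 0.999, 0.043, -0.005]
force: [-1.5, -0.6, -0.5]
opening: 85.0
finger_force: 0.0
```

```bash
python3 -c "
from h import *
go([626,111.0,18],5)"
```

```text
travel [0.0061, -0.0033, 0.0732] dr [0.0008, 0.0068, -0.0004] rows 1.8
```

send_rows(
  travel=[
    [0,0,0],
    [0,0,0.03],
    [0,0,0.06],
    [0,0,0.078],
    [0,0,0.078],
    [0,0,0.078],
    [0,0,0.078],
    [0,0,0.078],
    [0,0,0.078],
    [0,0,0.078],
    [0,0,0.078],
  ],
  dr=[
    [0,0,0],
    [0,0,0],
    [0,0,0],
    [0,0,0],
    [0,0,0],
    [0,0,0],
    [0,0,0],
    [0,0,0],
    [0,0,0],
    [0,0,0],
    [0,0,0],
  ],
  claw=[1,1,1,1,1,-1,-1,-1,-1,-1,-1],
  grip_force=40,
)

```text
clock: 4.52
eef_pos: [627.2, 109.1, 20.9]
ee_rot: [-0.0, 0.999, 0.044, 0.003]
force: [0.0, -1.5, 6.6]
opening: 59.0
finger_force: 43.7
```

```bash
python3 -c "
from h import *
s=manip.get_state();print(s['eef_pos'],s['opening'],s['finger_force'])
go([626,111.0,18],5)"
```

```text
[627.24057028 109.13245273  20.91310256] 59.042859363570145 43.65283813123824
travel [-0.0011, -0.002, 0.0029] dr [-0.0001, -0.0037, -0.0001] rows 0.1
```

send_rows(
  travel=[
    [0,0,-0.04],
    [0,0,-0.08],
    [0,0,-0.12],
    [0,0,-0.147],
    [0,0,-0.147],
    [-0.126,0.48,-0.147],
    [-0.126,0.48,-0.147],
    [-0.126,0.48,-0.147],
    [-0.126,0.48,-0.147],
    [-0.126,0.48,-0.147],
    [-0.126,0.48,-0.147],
    [-0.126,0.48,-0.147],
  ],
  dr=[
    [0,0,0],
    [0,0,0],
    [0,0,0],
    [0,0,0],
    [0,0,0],
    [0,0,0],
    [0,0,0],
    [0,0,0],
    [0,0,0],
    [0,0,0],
    [0,0,0],
    [0,0,0],
  ],
  claw=[-1,-1,-1,-1,-1,-1,-1,-1,-1,-1,-1,-1],
)

```text
clock: 5.52
eef_pos: [574.9, -180.1, 165.0]
ee_rot: [0.0, 0.999, 0.044, 0.0]
force: [0.1, 0.5, -1.5]
opening: 58.9
finger_force: 44.3
```

```bash
python3 -c "
from h import *
s=manip.get_state();print(s['eef_pos'],s['opening'],s['finger_force'])
go([542,-378,165],5)"
```

```text
[ 574.9315723  -180.13250083  164.96480625] 58.916375430686045 44.27304942102637
travel [-0.0501, 0.1942, -0.0] dr [0.0, -0.0, 0.0001] rows 4.8
```

send_rows(
  travel=[
    [-0.05,0.194,0],
    [-0.05,0.194,0],
    [-0.05,0.194,0],
    [-0.05,0.194,0],
    [-0.05,0.194,0],
    [-0.05,0.194,0],
    [-0.05,0.194,0.04],
    [-0.05,0.194,0.08],
    [-0.05,0.194,0.11],
    [-0.05,0.194,0.125],
    [-0.05,0.194,0.125],
    [-0.05,0.194,0.125],
  ],
  dr=[
    [0,0,0],
    [0,0,0],
    [0,0,0],
    [0,0,0],
    [0,0,0],
    [0,0,0],
    [0,0,0],
    [0,0,0],
    [0,0,0],
    [0,0,0],
    [0,0,0],
    [0,0,0],
  ],
  claw=[-1,-1,-1,-1,-1,-1,-1,-1,-1,-1,-1,-1],
)

```text
clock: 6.52
eef_pos: [542.8, -375.4, 39.3]
ee_rot: [-0.001, 0.999, 0.044, -0.001]
force: [0.2, -0.2, -0.4]
opening: 59.1
finger_force: 44.2
```

```bash
python3 - <<'E'
from h import *
s=manip.get_state();print(s['eef_pos'],s['opening'],s['finger_force'])
p=manip.grab_frame("scene")
for l,a,b in(("case",40,80),("tray",18,32)):
    for c,r,q in tops(p,l,a,b): print(l,c,r,q[:,2].max())
E
```

```text
[ 542.82341039 -375.44159275   39.33589792] 59.07128237583017 44.24695658264682
case 0.62 [ 554.3 -370.7   73.8   65.9    5.5] 63.899610990264655
tray 0.72 [ 548.8 -377.1  156.2  153.8    8.3] 31.626960511832582
```

send_rows(
  travel=[
    [0,0,0.012],
    [0,0,0.02],
    [0,0,0.023],
    [0,0,0.023],
    [0,0,0.023],
    [0,0,0.023],
    [0,0,0.023],
    [0,0,0.023],
    [0,0,-0.01],
    [0,0,-0.05],
    [0,0,-0.09],
    [0,0,-0.12],
  ],
  dr=[
    [0,0,0],
    [0,0,0],
    [0,0,0],
    [0,0,0],
    [0,0,0],
    [0,0,0],
    [0,0,0],
    [0,0,0],
    [0,0,0],
    [0,0,0],
    [0,0,0],
    [0,0,0],
  ],
  claw=[-1,-1,-1,-1,0.8,0.8,0.8,0.8,0.8,0.8,0.8,0.8],
)

```text
clock: 7.67
eef_pos: [543.8, -376.6, 163.3]
ee_rot: [0.001, 0.999, 0.044, 0.001]
force: [1.0, -0.3, 0.3]
opening: 77.0
finger_force: 0.0
```

```bash
python3 - <<'E'
from h import *
s=manip.get_state();print(s['eef_pos'],s['opening'],s['finger_force'])
p=manip.grab_frame("scene")
for l,a,b in(("case",30,50),("board1",9,16)):
    for c,r,q in tops(p,l,a,b): print(l,c,r,q[:,2].max())
go([426,-52.5,140],0)
E
```

```text
[ 543.76816387 -376.56821088  163.25992183] 77.0401880899316 0.0
case 0.71 [ 547.9 -373.4   83.8   61.3    4.6] 42.35556097944569
case 0.62 [644.2  19.3 354.4 119.2 -85.1] 49.71737451276416
board1 0.82 [428.9 -49.4 178.7  57.2   1.1] 15.986651124435893
board1 0.71 [448.3 292.3 181.3  61.3  50. ] 15.985878010466775
board1 0.63 [428.6 121.7 184.2  60.9  -8.1] 15.97221069835187
travel [-0.0898, -0.3337, 0.0213] dr [0.0028, -0.0035, 0.0556] rows 8.3
```

send_rows(
  travel=[
    [-0.09,-0.334,0.021],
    [-0.09,-0.334,0.021],
    [-0.09,-0.334,0.021],
    [-0.09,-0.334,0.021],
    [-0.09,-0.334,0.021],
    [-0.09,-0.334,0.021],
    [-0.09,-0.334,0.021],
    [-0.09,-0.334,0.021],
    [-0.09,-0.334,0.021],
    [-0.09,-0.334,0.06],
    [-0.09,-0.334,0.1],
    [-0.09,-0.334,0.12],
  ],
  dr=[
    [0,0,0.0556],
    [0,0,0.0556],
    [0,0,0.0556],
    [0,0,0.0556],
    [0,0,0.0556],
    [0,0,0.0556],
    [0,0,0.0556],
    [0,0,0.0556],
    [0,0,0.0556],
    [0,0,0.0556],
    [0,0,0.0556],
    [0,0,0.0556],
  ],
  claw=[0.7,0.7,0.7,0.7,0.7,0.7,0.7,0.7,0.7,0.7,0.7,0.7],
)

```text
clock: 8.82
eef_pos: [420.7, -50.1, 36.1]
ee_rot: [-0.0, 1.0, 0.001, -0.003]
force: [-0.4, -0.3, 0.3]
opening: 72.4
finger_force: 0.0
```

send_rows(
  travel=[
    [0,0,0],
    [0,0,0],
  ],
  dr=[
    [0,0,0],
    [0,0,0],
  ],
  claw=[0.7,0.7],
)

```text
clock: 8.98
eef_pos: [422.8, -50.9, 38.5]
ee_rot: [-0.0, 1.0, -0.0, -0.002]
force: [0.1, -0.6, 0.1]
opening: 72.5
finger_force: 0.0
```

```bash
python3 - <<'E'
from h import *
s=manip.get_state();print(s['eef_pos'],s['opening'],s['force'])
p=manip.grab_frame("scene");save(p,"s1")
i=cv2.imread("pics/s1.png")[130:230,190:320];cv2.imwrite("pics/s1c.png",cv2.resize(i,None,fx=5,fy=5,interpolation=cv2.INTER_CUBIC))
for c,r,q in tops(p,"board1",9,16): print(c,r)
go([426,-52.5,10],0)
E
```

```text
[422.81984792 -50.93796853  38.52103961] 72.52074963728212 [ 0.08860489 -0.64617391  0.11822577]
0.98 [447.5 291.8 182.   62.1  50.3]
0.79 [428.1 121.9 184.6  62.1  -7.9]
0.62 [435.3 -51.3 163.3  61.1   0.6]
travel [0.001, 0.0011, 0.0305] dr [0.0002, -0.0008, -0.0002] rows 0.7
```

View pics/s1c.png

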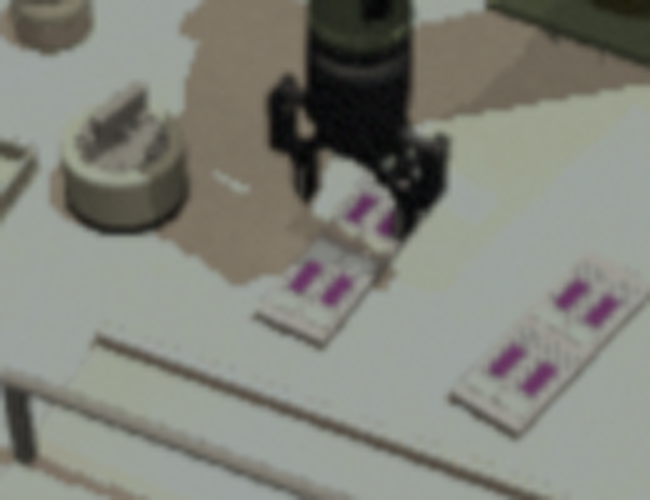

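send_rows(
  travel=[
    [0.001,0,0.02],
    [0.001,0,0.03],
    [0.001,0,0.034],
    [0.001,0,0.036],
    [0.001,0,0.036],
    [0.001,0,0.036],
  ],
  dr=[
    [0,0,0],
    [0,0,0],
    [0,0,0],
    [0,0,0],
    [0,0,0],
    [0,0,0],
  ],
  claw=[0.7,0.7,0.7,0.7,0.7,0.7],
)

```text
clock: 9.58
eef_pos: [426.1, -51.3, 4.7]
ee_rot: [0.0, 1.0, -0.0, 0.001]
force: [0.5, -0.8, 0.1]
opening: 72.7
finger_force: 0.0
```

send_rows(
  travel=[
    [0,0,0],
    [0,0,0],
    [0,0,0],
    [0,0,0],
    [0,0,0],
    [0,0,0],
  ],
  dr=[
    [0,0,0],
    [0,0,0],
    [0,0,0],
    [0,0,0],
    [0,0,0],
    [0,0,0],
  ],
  claw=[-1,-1,-1,-1,-1,-1],
  grip_force=60,
)

```text
clock: 10.08
eef_pos: [426.1, -51.4, 5.4]
ee_rot: [0.0, 1.0, 0.0, 0.001]
force: [-2.7, -0.1, 12.0]
opening: 56.7
finger_force: 61.0
```

send_rows(
  travel=[
    [0,0,-0.02],
    [0,0,-0.05],
    [0,0,-0.08],
    [0,0,-0.12],
    [0,0,-0.15],
    [0,0,-0.15],
    [0,0,-0.15],
  ],
  dr=[
    [0,0,0],
    [0,0,0],
    [0,0,0],
    [0,0,0],
    [0,0,0],
    [0,0,0],
    [0,0,0],
  ],
  claw=[-1,-1,-1,-1,-1,-1,-1],
)

```text
clock: 10.67
eef_pos: [426.0, -51.2, 155.3]
ee_rot: [0.0, 1.0, -0.0, 0.002]
force: [0.3, 0.3, -2.5]
opening: 56.5
finger_force: 64.4
```

```bash
python3 - <<'E'
from h import *
s=manip.get_state();print(s['eef_pos'],s['opening'],s['force'])
p=manip.grab_frame("scene");save(p,"s2")
i=cv2.imread("pics/s2.png")[110:230,190:340];cv2.imwrite("pics/s2c.png",cv2.resize(i,None,fx=4,fy=4,interpolation=cv2.INTER_CUBIC))
for c,r,q in tops(p,"board1",100,300): print(c,r,q.mean(0),np.linalg.svd(q-q.mean(0),full_matrices=False)[2][2])
E
```

```text
[425.97062809 -51.23659755 155.30888963] 56.51809719430675 [ 0.33142332  0.27736445 -2.54038676]
0.94 [ 4.431e+02 -4.940e+01  1.516e+02  6.180e+01  4.000e-01] [461.0425273  -49.53242301 161.7492072 ] [0.01502754 0.00969567 0.99984007]
```

View pics/s2c.png

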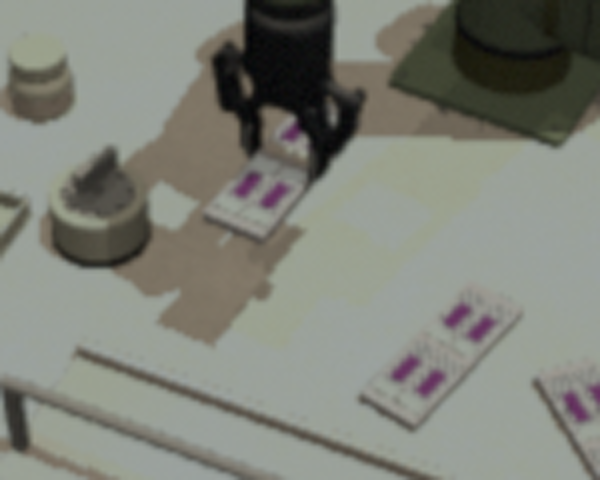

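send_rows(
  travel=[
    [0,0,0.04],
    [0,0,0.08],
    [0,0,0.12],
    [0,0,0.14],
    [0,0,0.15],
    [0,0,0.15],
    [0,0,0.15],
    [0,0,0.15],
    [0,0,0.15],
    [0,0,0.154],
    [0,0,0.154],
    [0,0,0.154],
  ],
  dr=[
    [0,0,0],
    [0,0,0],
    [0,0,0],
    [0,0,0],
    [0,0,0],
    [0,0,0],
    [0,0,0],
    [0,0,0],
    [0,0,0],
    [0,0,0],
    [0,0,0],
    [0,0,0],
  ],
  claw=[-1,-1,-1,-1,-1,-1,0.6,0.6,0.6,0.6,0.6,0.6],
)

```text
clock: 11.77
eef_pos: [425.0, -51.1, -0.6]
ee_rot: [-0.0, 1.0, -0.0, -0.001]
force: [-0.3, 0.4, 0.4]
opening: 68.0
finger_force: 0.0
```

send_rows(
  travel=[
    [0,0,0],
    [0,0,0],
    [0,0,0],
    [0,0,0],
    [0,0,0],
    [0,0,0],
  ],
  dr=[
    [0,0,0],
    [0,0,0],
    [0,0,0],
    [0,0,0],
    [0,0,0],
    [0,0,0],
  ],
  claw=[-1,-1,-1,-1,-1,-1],
  grip_force=60,
)

```text
clock: 12.27
eef_pos: [425.3, -51.2, 0.2]
ee_rot: [0.0, 1.0, -0.0, 0.0]
force: [-1.7, -0.3, 5.7]
opening: 58.0
finger_force: 64.5
```

```bash
cat >> h.py <<'E'
S=R.from_euler('z',5,degrees=True);O=np.array([655.5,18.5,0])
def st(x,y,z): return O+S.apply([x,y,z])
E
python3 -c "
from h import *
print(st(8,-105,170));go(st(8,-105,170),5,tilt=42)"
```

```text
[672.62091057 -85.40319736 170.        ]
travel [0.2474, 0.0342, -0.1698] dr [0.0205, 0.4663, -0.0531] rows 7.2
```

send_rows(
  travel=[
    [0,0,-0.03],
    [0,0,-0.07],
    [0,0,-0.11],
    [0,0,-0.15],
    [0,0,-0.17],
    [0.247,0.034,-0.17],
    [0.247,0.034,-0.17],
    [0.247,0.034,-0.17],
    [0.247,0.034,-0.17],
    [0.247,0.034,-0.17],
    [0.247,0.034,-0.17],
    [0.247,0.034,-0.17],
  ],
  dr=[
    [0,0,0],
    [0,0,0],
    [0,0,0],
    [0,0,0],
    [0,0,0],
    [0.0205,0.4663,-0.0531],
    [0.0205,0.4663,-0.0531],
    [0.0205,0.4663,-0.0531],
    [0.0205,0.4663,-0.0531],
    [0.0205,0.4663,-0.0531],
    [0.0205,0.4663,-0.0531],
    [0.0205,0.4663,-0.0531],
  ],
  claw=[-1,-1,-1,-1,-1,-1,-1,-1,-1,-1,-1,-1],
)

```text
clock: 13.27
eef_pos: [653.5, -76.3, 168.9]
ee_rot: [-0.023, 0.941, 0.042, 0.334]
force: [0.0, 0.7, -1.7]
opening: 57.9
finger_force: 67.0
```

send_rows(
  travel=[
    [0,0,0],
    [0,0,0],
    [0,0,0],
  ],
  dr=[
    [0,0,0],
    [0,0,0],
    [0,0,0],
  ],
  claw=[-1,-1,-1],
)

```text
clock: 13.52
eef_pos: [653.0, -75.9, 169.9]
ee_rot: [-0.023, 0.941, 0.042, 0.334]
force: [0.5, 0.0, -1.5]
opening: 58.1
finger_force: 67.0
```

```bash
python3 - <<'E'
from h import *
s=manip.get_state();print(s['eef_pos'],s['opening'],s['finger_force'],s['force'])
def look():
  for n in("scene","top"):
    p=manip.grab_frame(n)
    for c,r,q in tops(p,"board1",25,320): 
        v=np.linalg.svd(q-q.mean(0),full_matrices=False)[2];print(n,c,len(q),"stand",S.inv().apply(q.mean(0)-O).round(1),"normal",S.inv().apply(v[2]).round(3),"long",S.inv().apply(v[0]).round(3))
look()
go(st(8,-105,170),5,tilt=42)
go(st(7,-105,90),5,tilt=42)
go(st(7,-105,71),5,tilt=42)
E
```

```text
[653.01390509 -75.85774323 169.93628727] 58.108139302408794 67.03332424163818 [ 0.45933674  0.01592183 -1.53681599]
scene 0.77 292 stand [  7.7 -86.8 197.2] normal [-0.612  0.043  0.789] long [ 0.789 -0.027  0.614]
top 0.56 994 stand [ 10.2 -92.7 202.7] normal [ 0.628  0.015 -0.778] long [-0.778  0.049 -0.627]
travel [0.0133, 0.0113, 0.0121] dr [-0.0107, 0.0309, -0.0023] rows 0.5
travel [-0.038, 0.0125, 0.0735] dr [-0.0107, 0.0309, -0.0023] rows 2.0
travel [-0.05, 0.0128, 0.0882] dr [-0.0107, 0.0309, -0.0023] rows 2.5
```

send_rows(
  travel=[
    [0.013,0.011,0.012],
    [0.013,0.011,0.012],
    [-0.01,0.0118,0.04],
    [-0.024,0.012,0.057],
    [-0.038,0.0125,0.0735],
    [-0.045,0.0127,0.082],
    [-0.045,0.0127,0.082],
    [-0.045,0.0127,0.082],
  ],
  dr=[
    [-0.0107,0.0309,-0.0023],
    [-0.0107,0.0309,-0.0023],
    [-0.0107,0.0309,-0.0023],
    [-0.0107,0.0309,-0.0023],
    [-0.0107,0.0309,-0.0023],
    [-0.0107,0.0309,-0.0023],
    [-0.0107,0.0309,-0.0023],
    [-0.0107,0.0309,-0.0023],
  ],
  claw=[-1,-1,-1,-1,-1,-1,-1,-1],
)

```text
clock: 14.38
eef_pos: [671.2, -85.8, 76.8]
ee_rot: [-0.016, 0.933, 0.04, 0.357]
force: [4.0, 1.7, 4.6]
opening: 58.0
finger_force: 67.2
```

```bash
cat >>h.py <<'E'
def look():
  for n in("scene","top"):
    p=manip.grab_frame(n)
    for c,r,q in tops(p,"board1",5,320): 
        v=np.linalg.svd(q-q.mean(0),full_matrices=False)[2];print(n,c,len(q),"stand",S.inv().apply(q.mean(0)-O).round(1),"normal",S.inv().apply(v[2]).round(3),"long",S.inv().apply(v[0]).round(3))
E
python3 - <<'E'
from h import *
s=manip.get_state();print(s['eef_pos'],s['opening'],s['finger_force'],s['force'])
look()
go(st(7,-105,71),5,tilt=42)
p=manip.grab_frame("scene");save(p,"s3")
i=cv2.imread("pics/s3.png")[120:280,170:370];cv2.imwrite("pics/s3c.png",cv2.resize(i,None,fx=3.5,fy=3.5,interpolation=cv2.INTER_CUBIC))
E
```

```text
[671.24257859 -85.83901905  76.78865915] 58.017386069905086 67.23870635032654 [3.95207308 1.73976054 4.58076786]
scene 0.84 274 stand [ 20.5 -98.2 101.7] normal [ 0.653 -0.059 -0.755] long [0.757 0.017 0.653]
scene 0.7 720 stand [-178.   293.2   12.5] normal [ 0.013 -0.008  1.   ] long [ 0.708  0.706 -0.003]
scene 0.62 488 stand [  72.6 -303.9   36.2] normal [-0.293 -0.2   -0.935] long [ 0.281 -0.953  0.115]
scene 0.6 612 stand [-212.1  123.2   12.2] normal [0.005 0.012 1.   ] long [ 0.974 -0.226 -0.002]
top 0.7 823 stand [  27.1 -104.3  111. ] normal [ 0.668 -0.056 -0.742] long [-0.744 -0.049 -0.666]
top 0.65 1321 stand [-219.9  121.8   12.7] normal [-0.002 -0.002  1.   ] long [-0.973  0.23  -0.001]
top 0.6 1340 stand [-185.1  289.6   12.8] normal [-0.005  0.006 -1.   ] long [-0.711 -0.703 -0.001]
travel [-0.0055, -0.0005, 0.0057] dr [0.0005, 0.0002, -0.0001] rows 0.2
```

View pics/s3c.png

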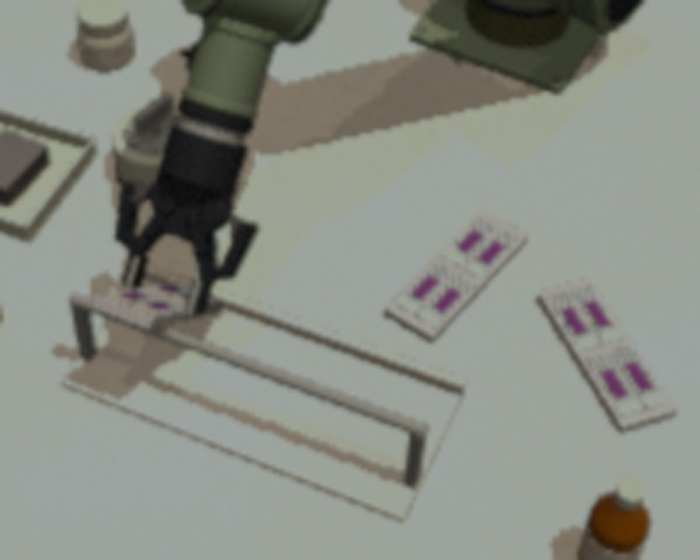

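send_rows(
  travel=[
    [-0.003,0,0.003],
    [-0.005,0,0.005],
    [-0.005,0,0.005],
    [-0.005,0,0.005],
  ],
  dr=[
    [0,0,0],
    [0,0,0],
    [0,0,0],
    [0,0,0],
  ],
  claw=[-1,-1,-1,-1],
)

```text
clock: 14.97
eef_pos: [671.6, -85.9, 72.2]
ee_rot: [-0.015, 0.933, 0.04, 0.358]
force: [-0.8, 0.7, -2.7]
opening: 57.9
finger_force: 67.0
```

send_rows(
  travel=[
    [-0.003,0,0.0015],
    [-0.003,0,0.0015],
    [-0.003,0,0.0015],
    [-0.003,0,0.0015],
    [-0.003,0,0.0015],
    [-0.003,0,0.0015],
    [-0.003,0,0.0015],
    [-0.003,0,-0.02],
    [-0.003,0,-0.06],
    [-0.003,0,-0.1],
    [-0.003,0,-0.13],
    [-0.003,0,-0.13],
  ],
  dr=[
    [0,0,0],
    [0,0,0],
    [0,0,0],
    [0,0,0],
    [0,0,0],
    [0,0,0],
    [0,0,0],
    [0,0,0],
    [0,0,0],
    [0,0,0],
    [0,0,0],
    [0,0,0],
  ],
  claw=[-1,-1,0.6,0.6,0.6,0.6,0.6,0.6,0.6,0.6,0.6,0.6],
)

```text
clock: 15.97
eef_pos: [581.6, -93.6, 167.4]
ee_rot: [-0.016, 0.933, 0.04, 0.358]
force: [0.4, 0.8, 0.1]
opening: 68.5
finger_force: 0.0
```

```bash
python3 - <<'E'
from h import *
s=manip.get_state();print(s['eef_pos'],s['opening'],s['force'])
look()
go([427,121,130],-8.5)
E
```

```text
[581.61634755 -93.61935542 167.36040453] 68.48788912264519 [0.44243511 0.76272054 0.08935139]
scene 0.95 643 stand [-212.8  122.8   12.4] normal [0.006 0.013 1.   ] long [ 0.973 -0.231 -0.002]
scene 0.82 321 stand [ 16.5 -98.7  92.8] normal [ 0.661  0.02  -0.751] long [ 0.751 -0.042  0.659]
scene 0.67 717 stand [-179.   292.9   12.4] normal [ 0.012 -0.008  1.   ] long [ 0.707  0.707 -0.002]
top 0.83 1324 stand [-185.5  289.4   12.9] normal [-0.005  0.002  1.   ] long [-0.71  -0.704 -0.002]
top 0.63 1239 stand [   2.6 -104.3   84. ] normal [ 0.667  0.108 -0.737] long [-0.742  0.004 -0.671]
top 0.6 1294 stand [-220.1  121.7   12.7] normal [-0.004 -0.009  1.   ] long [-0.97   0.242 -0.002]
travel [-0.126, -0.2273, -0.0645] dr [-0.0549, -0.4652, 0.1426] rows 6.4
```

send_rows(
  travel=[
    [-0.126,-0.227,-0.0645],
    [-0.126,-0.227,-0.0645],
    [-0.126,-0.227,-0.0645],
    [-0.126,-0.227,-0.0645],
    [-0.126,-0.227,-0.0645],
    [-0.126,-0.227,-0.0645],
    [-0.126,-0.227,-0.0645],
    [-0.126,-0.227,-0.0645],
    [-0.126,-0.227,-0.0645],
    [-0.126,-0.227,-0.0645],
    [-0.126,-0.227,-0.0645],
  ],
  dr=[
    [-0.055,-0.465,0.143],
    [-0.055,-0.465,0.143],
    [-0.055,-0.465,0.143],
    [-0.055,-0.465,0.143],
    [-0.055,-0.465,0.143],
    [-0.055,-0.465,0.143],
    [-0.055,-0.465,0.143],
    [-0.055,-0.465,0.143],
    [-0.055,-0.465,0.143],
    [-0.055,-0.465,0.143],
    [-0.055,-0.465,0.143],
  ],
  claw=[0.65,0.65,0.65,0.65,0.65,0.65,0.65,0.65,0.65,0.65,0.65],
)

```text
clock: 17.08
eef_pos: [431.0, 116.4, 130.1]
ee_rot: [-0.006, 0.998, -0.064, 0.025]
force: [0.7, 1.2, 0.2]
opening: 70.3
finger_force: 0.0
```

```bash
python3 - <<'E'
from h import *
s=manip.get_state();print(s['eef_pos'],s['opening'],s['force'])
p=manip.grab_frame("scene")
for c,r,q in tops(p,"board1",9,16): print(c,r)
go([426.5,121,0],-8.5)
E
```

```text
[431.04627149 116.4091398  130.08844878] 70.27152730013178 [0.73634082 1.208435   0.17122075]
0.93 [429.7 122.1 180.8  59.7  -8.2]
0.6 [447.5 291.4 182.4  61.9  49.5]
travel [-0.0115, 0.0017, 0.1288] dr [-0.012, -0.0312, 0.0179] rows 3.1
```

send_rows(
  travel=[
    [0,0,0],
    [0,0,0],
    [0,0,0.03],
    [0,0,0.06],
    [0,0,0.08],
    [0,0,0.08],
    [0,0,0.08],
  ],
  dr=[
    [0,0,0],
    [0,0,0],
    [0,0,0],
    [0,0,0],
    [0,0,0],
    [0,0,0],
    [0,0,0],
  ],
  claw=[0.7,0.7,0.7,0.7,0.7,0.7,0.7],
)

```text
clock: 17.77
eef_pos: [436.3, 114.4, 50.2]
ee_rot: [-0.006, 0.998, -0.064, 0.027]
force: [-0.0, -0.5, 0.1]
opening: 72.3
finger_force: 0.0
```

```bash
python3 - <<'E'
from h import *
s=manip.get_state();print(s['eef_pos'],s['opening'],s['force'])
go([426.5,121,0],-8.5)
E
```

```text
[436.28030152 114.36394219  50.24592944] 72.2558508149713 [-0.00866701 -0.47370022  0.14159453]
travel [-0.0132, -0.0045, 0.0497] dr [-0.0108, -0.0337, 0.0126] rows 1.2
```

Correct the orientation first, then descend and close.

send_rows(
  travel=[
    [-0.0132,-0.0045,0.01],
    [-0.0132,-0.0045,0.01],
    [-0.0132,-0.0045,0.03],
    [-0.0132,-0.0045,0.04],
    [-0.0132,-0.0045,0.048],
    [-0.0132,-0.0045,0.0495],
    [-0.0132,-0.0045,0.0495],
  ],
  dr=[
    [-0.011,-0.034,0.0126],
    [-0.011,-0.034,0.0126],
    [-0.011,-0.034,0.0126],
    [-0.011,-0.034,0.0126],
    [-0.011,-0.034,0.0126],
    [-0.011,-0.034,0.0126],
    [-0.011,-0.034,0.0126],
  ],
  claw=[0.7,0.7,0.7,0.7,0.7,0.7,0.7],
)

```text
clock: 18.35
eef_pos: [427.5, 122.0, 1.3]
ee_rot: [-0.0, 0.997, -0.073, 0.001]
force: [0.2, -0.4, -0.4]
opening: 72.6
finger_force: 0.0
```

send_rows(
  travel=[
    [0,0,0],
    [0,0,0],
    [0,0,0],
    [0,0,0],
    [0,0,0],
    [0,0,0],
  ],
  dr=[
    [0,0,0],
    [0,0,0],
    [0,0,0],
    [0,0,0],
    [0,0,0],
    [0,0,0],
  ],
  claw=[-1,-1,-1,-1,-1,-1],
)

```text
clock: 18.85
eef_pos: [427.7, 122.1, 2.2]
ee_rot: [-0.0, 0.997, -0.073, 0.002]
force: [-2.4, -1.4, 7.2]
opening: 57.9
finger_force: 62.7
```

```bash
python3 - <<'E'
from h import *
s=manip.get_state();print(s['eef_pos'],s['opening'],s['force'])
go(st(8,0,190),5,tilt=42)
E
```

```text
[427.66397905 122.09241036   2.2293663 ] 57.88280551505997 [-2.35847513 -1.41316507  7.17524519]
travel [0.249, 0.0673, -0.1868] dr [0.0541, 0.4619, -0.1419] rows 7.6
```

send_rows(
  travel=[
    [0,0,-0.04],
    [0,0,-0.08],
    [0,0,-0.12],
    [0,0,-0.16],
    [0.249,0.067,-0.187],
    [0.249,0.067,-0.187],
    [0.249,0.067,-0.187],
    [0.249,0.067,-0.187],
    [0.249,0.067,-0.187],
    [0.249,0.067,-0.187],
    [0.249,0.067,-0.187],
    [0.249,0.067,-0.187],
  ],
  dr=[
    [0,0,0],
    [0,0,0],
    [0,0,0],
    [0,0,0],
    [0.0541,0.4619,-0.1419],
    [0.0541,0.4619,-0.1419],
    [0.0541,0.4619,-0.1419],
    [0.0541,0.4619,-0.1419],
    [0.0541,0.4619,-0.1419],
    [0.0541,0.4619,-0.1419],
    [0.0541,0.4619,-0.1419],
    [0.0541,0.4619,-0.1419],
  ],
  claw=[-1,-1,-1,-1,-1,-1,-1,-1,-1,-1,-1,-1],
)

```text
clock: 19.85
eef_pos: [663.4, 18.4, 188.3]
ee_rot: [-0.015, 0.933, 0.04, 0.358]
force: [-0.3, 0.2, -1.5]
opening: 57.7
finger_force: 66.3
```

send_rows(
  travel=[
    [0,0,0],
    [0,0,0],
  ],
  dr=[
    [0,0,0],
    [0,0,0],
  ],
  claw=[-1,-1],
)

```text
clock: 20.02
eef_pos: [662.5, 19.3, 187.9]
ee_rot: [-0.016, 0.933, 0.04, 0.356]
force: [0.7, -0.6, -2.0]
opening: 57.5
finger_force: 66.3
```

```bash
python3 - <<'E'
from h import *
s=manip.get_state();print(s['eef_pos'],s['opening'],s['force'])
look()
for z in(190,120,85,74):go(st(7,0,z),5,tilt=42)
E
```

```text
[662.52867681  19.31441451 187.93681531] 57.51666534113291 [ 0.69477353 -0.62876247 -1.96253989]
scene 0.72 318 stand [ 16.2 -97.1  93.1] normal [ 0.651 -0.064 -0.756] long [ 0.755 -0.048  0.654]
scene 0.65 228 stand [ 36.5   7.  224.5] normal [-0.639  0.042  0.768] long [0.769 0.026 0.638]
top 0.85 1241 stand [   2.3 -104.    85. ] normal [-0.601 -0.493  0.629] long [-0.72  -0.007 -0.694]
top 0.83 1254 stand [-183.8  290.1   12.7] normal [-0.002  0.001  1.   ] long [-0.717 -0.698 -0.001]
top 0.74 1052 stand [ 28.6   2.1 219.8] normal [-0.705 -0.202  0.68 ] long [-0.69  -0.025 -0.723]
travel [0.0006, 0.001, -0.0013] dr [-0.0003, 0.0015, 0.0004] rows 0.0
travel [-0.0461, 0.001, 0.0509] dr [-0.0003, 0.0015, 0.0004] rows 1.6
travel [-0.0694, 0.001, 0.0769] dr [-0.0003, 0.0015, 0.0004] rows 2.5
travel [-0.0768, 0.001, 0.0851] dr [-0.0003, 0.0015, 0.0004] rows 2.7
```

send_rows(
  travel=[
    [-0.02,0.001,0.025],
    [-0.0461,0.001,0.0509],
    [-0.06,0.001,0.066],
    [-0.0694,0.001,0.0769],
    [-0.0768,0.001,0.085],
    [-0.081,0.001,0.088],
    [-0.081,0.001,0.088],
    [-0.081,0.001,0.088],
  ],
  dr=[
    [0,0,0],
    [0,0,0],
    [0,0,0],
    [0,0,0],
    [0,0,0],
    [0,0,0],
    [0,0,0],
    [0,0,0],
  ],
  claw=[-1,-1,-1,-1,-1,-1,-1,-1],
)

```text
clock: 20.88
eef_pos: [667.0, 33.0, 125.3]
ee_rot: [-0.031, 0.931, 0.047, 0.362]
force: [0.6, -0.4, -1.5]
opening: 57.6
finger_force: 66.3
```

send_rows(
  travel=[
    [0,0,0],
    [0,0,0],
    [0,0,0],
    [0,0,0],
    [0,0,0],
    [0,0,-0.02],
    [0,0,-0.06],
    [0,0,-0.1],
    [0,0,-0.13],
    [0,0,-0.13],
  ],
  dr=[
    [0,0,0],
    [0,0,0],
    [0,0,0],
    [0,0,0],
    [0,0,0],
    [0,0,0],
    [0,0,0],
    [0,0,0],
    [0,0,0],
    [0,0,0],
  ],
  claw=[0.6,0.6,0.6,0.6,0.6,0.6,0.6,0.6,0.6,0.6],
)

```text
clock: 21.72
eef_pos: [617.7, 29.8, 183.3]
ee_rot: [-0.036, 0.93, 0.048, 0.363]
force: [-0.1, -0.5, 0.3]
opening: 68.3
finger_force: 0.0
```

```bash
python3 - <<'E'
from h import *
s=manip.get_state();print(s['eef_pos'],s['opening'],s['force'])
look()
for n in("scene","top"):
    p=manip.grab_frame(n)
    for c,r,q in tops(p,"board1",9,16): print(c,r)
go([447,291.5,100],49.7)
E
```

```text
[617.67142356  29.7911651  183.32318778] 68.3378281492141 [-0.05916254 -0.50240396  0.30196387]
scene 0.81 300 stand [15.2 18.7 93.1] normal [ 0.653 -0.032 -0.757] long [ 0.757 -0.002  0.653]
scene 0.61 731 stand [-177.4  294.    12.4] normal [ 0.018 -0.019  1.   ] long [0.71  0.705 0.001]
scene 0.52 310 stand [ 15.2 -97.   92.3] normal [ 0.653 -0.072 -0.754] long [ 0.753 -0.039  0.656]
top 0.89 1286 stand [-184.2  289.4   13. ] normal [-0.003  0.001  1.   ] long [-0.713 -0.701 -0.002]
top 0.63 1250 stand [   2.5 -103.7   83.4] normal [-0.666 -0.057  0.744] long [-0.746  0.017 -0.666]
top 0.59 1062 stand [12.8 13.4 94.6] normal [-0.005  1.     0.008] long [-0.705  0.002 -0.709]
0.55 [447.5 292.3 182.   61.6  49.5]
0.55 [446.4 291.8 180.5  59.8  49.9]
travel [-0.1643, -0.2768, -0.0283] dr [0.1597, -0.4592, -0.4633] rows 8.4
```

```bash
python3 - <<'E'
from h import *
s=manip.get_state();print(s['qpos'].round(3) if hasattr(s['qpos'],'round') else s['qpos'])
p=manip.grab_frame("scene");save(p,"s4")
i=cv2.imread("pics/s4.png")[120:280,170:370];cv2.imwrite("pics/s4c.png",cv2.resize(i,None,fx=3.5,fy=3.5,interpolation=cv2.INTER_CUBIC))
E
```

```text
[-0.035  0.202  2.126  1.024  0.147  0.463]
```

View pics/s4c.png

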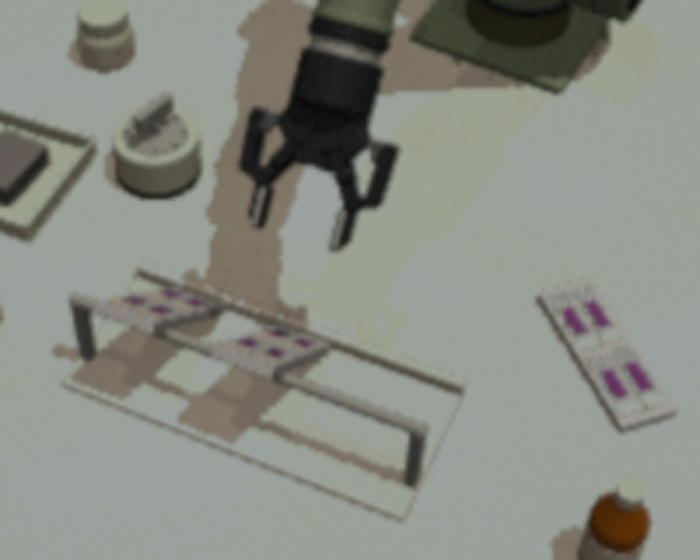

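send_rows(
  travel=[
    [-0.03,-0.03,-0.04],
    [-0.164,-0.277,-0.028],
    [-0.164,-0.277,-0.028],
    [-0.164,-0.277,-0.028],
    [-0.164,-0.277,-0.028],
    [-0.164,-0.277,-0.028],
    [-0.164,-0.277,-0.028],
    [-0.164,-0.277,-0.028],
    [-0.164,-0.277,-0.028],
    [-0.164,-0.277,-0.028],
    [-0.164,-0.277,-0.028],
    [-0.164,-0.277,-0.028],
  ],
  dr=[
    [0.0,-0.05,0],
    [0.16,-0.459,-0.463],
    [0.16,-0.459,-0.463],
    [0.16,-0.459,-0.463],
    [0.16,-0.459,-0.463],
    [0.16,-0.459,-0.463],
    [0.16,-0.459,-0.463],
    [0.16,-0.459,-0.463],
    [0.16,-0.459,-0.463],
    [0.16,-0.459,-0.463],
    [0.16,-0.459,-0.463],
    [0.16,-0.459,-0.463],
  ],
  claw=[0.7,0.7,0.7,0.7,0.7,0.7,0.7,0.7,0.7,0.7,0.7,0.7],
)

```text
clock: 23.17
eef_pos: [448.0, 294.1, 99.4]
ee_rot: [-0.0, 0.907, 0.422, 0.0]
force: [-0.1, 0.3, 0.2]
opening: 72.7
finger_force: 0.0
```

```bash
python3 - <<'E'
from h import *
s=manip.get_state();print(s['eef_pos'],s['qpos'],s['force'])
go([447,291.5,60],49.7)
E
```

```text
[447.98892358 294.08600735  99.41166554] [5.59259388e-01 3.78926015e-01 1.84181819e+00 3.83441672e-04
 9.20483780e-01 1.25895101e+00] [-0.10250856  0.34122859  0.22429032]
travel [-0.0026, 0.0009, 0.0394] dr [-0.0001, -0.0003, 0.0022] rows 0.9
```

send_rows(
  travel=[
    [-0.0026,0.001,0.02],
    [-0.0026,0.001,0.05],
    [-0.0026,0.001,0.08],
    [-0.0026,0.001,0.094],
    [-0.0026,0.001,0.0985],
    [-0.0026,0.001,0.0985],
    [-0.0026,0.001,0.0985],
  ],
  dr=[
    [0,0,0],
    [0,0,0],
    [0,0,0],
    [0,0,0],
    [0,0,0],
    [0,0,0],
    [0,0,0],
  ],
  claw=[0.7,0.7,0.7,0.7,0.7,0.7,0.7],
)

```text
clock: 23.75
eef_pos: [447.0, 288.9, 2.7]
ee_rot: [0.0, 0.908, 0.42, 0.001]
force: [0.6, -0.4, -0.0]
opening: 72.7
finger_force: 0.0
```

send_rows(
  travel=[
    [0,0,0],
    [0,0,0],
    [0,0,0],
    [0,0,0],
    [0,0,0],
    [0,0,0],
  ],
  dr=[
    [0,0,0],
    [0,0,0],
    [0,0,0],
    [0,0,0],
    [0,0,0],
    [0,0,0],
  ],
  claw=[-1,-1,-1,-1,-1,-1],
)

```text
clock: 24.25
eef_pos: [447.4, 289.4, 4.2]
ee_rot: [-0.0, 0.907, 0.42, 0.002]
force: [-0.9, -0.3, 5.4]
opening: 57.0
finger_force: 62.5
```

```bash
python3 - <<'E'
from h import *
s=manip.get_state();print(s['eef_pos'],s['opening'],s['force'])
p=manip.grab_frame("top")
for c,r,q in tops(p,"board1",9,16): print(c,r)
go(st(14,108,170),5,tilt=33)
E
```

```text
[447.37348318 289.43736552   4.23120408] 57.04087496515417 [-0.85940335 -0.25368785  5.38583568]
0.71 [418.3 251.5  82.7  56.3  46.9]
travel [0.0147, 0.2674, -0.1652] dr [-0.1427, 0.3446, 0.4823] rows 7.7
```

send_rows(
  travel=[
    [0,0,-0.04],
    [0,0,-0.08],
    [0,0,-0.12],
    [0,0,-0.16],
    [0.015,0.267,-0.165],
    [0.015,0.267,-0.165],
    [0.015,0.267,-0.165],
    [0.015,0.267,-0.165],
    [0.015,0.267,-0.165],
    [0.015,0.267,-0.165],
    [0.015,0.267,-0.165],
    [0.015,0.267,-0.165],
  ],
  dr=[
    [0,0,0],
    [0,0,0],
    [0,0,0],
    [0,0,0],
    [-0.143,0.345,0.482],
    [-0.143,0.345,0.482],
    [-0.143,0.345,0.482],
    [-0.143,0.345,0.482],
    [-0.143,0.345,0.482],
    [-0.143,0.345,0.482],
    [-0.143,0.345,0.482],
    [-0.143,0.345,0.482],
  ],
  claw=[-1,-1,-1,-1,-1,-1,-1,-1,-1,-1,-1,-1],
  grip_force=80,
)

```text
clock: 25.35
eef_pos: [661.6, 124.6, 168.4]
ee_rot: [-0.012, 0.958, 0.038, 0.285]
force: [-0.5, -1.1, -2.6]
opening: 56.0
finger_force: 85.4
```

send_rows(
  travel=[
    [0,0,0],
    [0,0,0],
  ],
  dr=[
    [0,0,0],
    [0,0,0],
  ],
  claw=[-1,-1],
)

```text
clock: 25.52
eef_pos: [658.4, 127.5, 167.2]
ee_rot: [-0.011, 0.958, 0.044, 0.282]
force: [0.6, 0.6, -1.4]
opening: 56.0
finger_force: 85.4
```

```bash
python3 - <<'E'
from h import *
s=manip.get_state();print(s['eef_pos'],s['opening'],s['force'],s['qpos'])
look()
for z in(170,130,100,85):go(st(13,108,z),5,tilt=33)
E
```

```text
[658.39777932 127.49321777 167.24920919] 55.98548598499915 [ 0.55006137  0.58361397 -1.38175526] [ 0.20470463  0.30920575  1.90089083 -0.1796142   0.36893376  1.83350524]
scene 0.83 446 stand [ 34.8 110.1 189.2] normal [-0.516  0.018  0.856] long [0.854 0.082 0.513]
scene 0.73 314 stand [ 15.9 -97.   92.9] normal [ 0.651 -0.072 -0.755] long [ 0.755 -0.033  0.655]
scene 0.57 306 stand [21.1 15.4 98.5] normal [ 0.666  0.128 -0.735] long [0.716 0.17  0.678]
top 0.84 1307 stand [   1.8 -103.9   81.6] normal [ 0.669  0.057 -0.741] long [-0.743  0.012 -0.669]
top 0.74 901 stand [ 47.1 109.5 198.8] normal [-0.534 -0.003  0.846] long [-0.846  0.01  -0.534]
top 0.58 1289 stand [ 0.5 13.4 81.2] normal [ 0.675 -0.017 -0.737] long [-0.738  0.003 -0.675]
travel [0.0, 0.0009, -0.002] dr [0.0003, 0.0009, 0.0018] rows 0.1
travel [-0.0217, 0.0008, 0.0316] dr [0.0003, 0.0009, 0.0018] rows 0.9
travel [-0.038, 0.0008, 0.0568] dr [0.0003, 0.0009, 0.0018] rows 1.6
travel [-0.0462, 0.0007, 0.0694] dr [0.0003, 0.0009, 0.0018] rows 2.0
```

send_rows(
  travel=[
    [-0.011,0.0008,0.015],
    [-0.022,0.0008,0.031],
    [-0.03,0.0008,0.044],
    [-0.038,0.0008,0.055],
    [-0.044,0.0008,0.062],
    [-0.048,0.0007,0.067],
    [-0.048,0.0007,0.067],
    [-0.048,0.0007,0.067],
  ],
  dr=[
    [0,0,0],
    [0,0,0],
    [0,0,0],
    [0,0,0],
    [0,0,0],
    [0,0,0],
    [0,0,0],
    [0,0,0],
  ],
  claw=[-1,-1,-1,-1,-1,-1,-1,-1],
)

```text
clock: 26.38
eef_pos: [655.5, 126.7, 85.2]
ee_rot: [-0.011, 0.958, 0.043, 0.282]
force: [-2.8, 0.6, -0.3]
opening: 56.0
finger_force: 85.9
```

```bash
python3 - <<'E'
from h import *
s=manip.get_state();print(S.inv().apply(s['eef_pos']-O),s['opening'],s['force'],s['qpos'])
go(st(10,108,86),5,tilt=33)
E
```

```text
[  9.45730459 107.75642509  85.21049757] 56.042259414648 [-2.84131388  0.57340066 -0.3322581 ] [ 0.20448978  0.4155286   2.00193023 -0.39871037  0.16736449  2.06079289]
travel [0.0009, -0.0002, -0.0004] dr [0.0008, 0.0019, 0.0015] rows 0.0
```

send_rows(
  travel=[
    [0,0,0],
    [0,0,0],
    [0,0,0],
    [0,0,0],
    [0,0,0],
    [0,0,0],
    [0,0,-0.02],
    [0,0,-0.06],
    [0,0,-0.1],
    [0,0,-0.13],
    [0,0,-0.16],
    [0,0,-0.16],
  ],
  dr=[
    [0,0,0],
    [0,0,0],
    [0,0,0],
    [0,0,0],
    [0,0,0],
    [0,0,0],
    [0,0,0],
    [0,0,0],
    [0,0,0],
    [0,0,0],
    [0,0,0],
    [0,0,0],
  ],
  claw=[0.6,0.6,0.6,0.6,0.6,0.6,0.6,0.6,0.6,0.6,0.6,0.6],
)

```text
clock: 27.38
eef_pos: [569.4, 119.5, 225.7]
ee_rot: [-0.013, 0.957, 0.042, 0.287]
force: [0.5, -0.9, 0.1]
opening: 68.2
finger_force: 0.0
```

```bash
python3 - <<'E'
from h import *
s=manip.get_state();print(s['eef_pos'],s['opening'],s['force'],s['qpos'])
look()
p=manip.grab_frame("scene");save(p,"s5")
i=cv2.imread("pics/s5.png")[120:280,170:370];cv2.imwrite("pics/s5c.png",cv2.resize(i,None,fx=3.5,fy=3.5,interpolation=cv2.INTER_CUBIC))
E
```

```text
[569.37966506 119.48813587 225.71764104] 68.20135923945878 [ 0.54678333 -0.92187181  0.10333211] [ 0.22964187  0.10864501  2.00578915 -0.1780914   0.45452192  1.84908417]
scene 0.68 299 stand [16.6 20.5 94.1] normal [-0.652  0.069  0.755] long [ 0.755 -0.022  0.655]
scene 0.56 279 stand [ 23.1 113.9  99.8] normal [-0.673  0.043  0.739] long [ 0.737 -0.041  0.674]
scene 0.53 296 stand [ 18.5 -97.5  95.5] normal [-0.649  0.056  0.759] long [ 0.758 -0.038  0.651]
scene 0.5 289 stand [-361.6 -381.9   47.1] normal [0.709 0.526 0.47 ] long [ 0.374  0.284 -0.883]
top 0.94 1247 stand [   1.4 -103.7   82.6] normal [-0.669 -0.003  0.744] long [-0.744  0.019 -0.668]
top 0.85 1234 stand [  5.9 108.8  87.6] normal [-0.349  0.863  0.366] long [-0.691  0.026 -0.722]
top 0.74 1170 stand [ 2.5 13.5 83.9] normal [-0.667  0.002  0.745] long [-0.745  0.003 -0.667]
```

View pics/s5c.png

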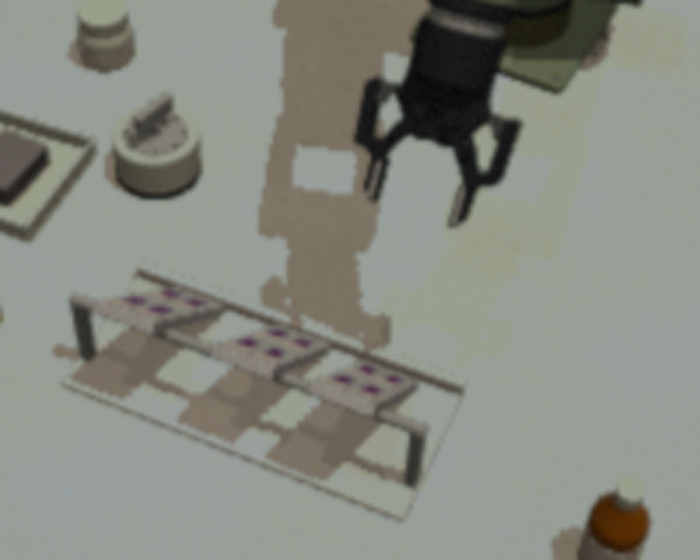

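```bash
python3 - <<'E'
from h import *
for n in("scene","top"):
    p=manip.grab_frame(n);w=cloud(p).reshape(-1,3)
    d=w[np.hypot(w[:,0]-452,w[:,1]+238)<60]
    k=d[(d[:,2]>88)&(d[:,2]<105)];t=d[(d[:,2]>50)&(d[:,2]<60)]
    v=np.linalg.svd(k[:,:2]-k[:,:2].mean(0),full_matrices=False)[2][0]
    print(n,len(k),rect(k),"pca",np.degrees(np.arctan2(v[1],v[0])),k.mean(0),"timer",rect(t)[:2],np.percentile(k[:,2],[50,95]))
go([452,-238.4,170],3)
E
```

```text
scene 51 [ 450.9 -238.1   54.6   15.1   -7.5] pca -8.447609969054088 [ 452.48748785 -237.38016961   95.30519051] timer [ 452.6 -237.9] [ 95.817122   100.46560683]
top 98 [ 450.  -240.4   53.6   13.5   -7.9] pca 172.35910725385662 [ 449.98205671 -239.46776001   96.76978789] timer [ 450.5 -240. ] [ 96.90494299 101.25413082]
travel [-0.1507, 0.3456, -0.0392] dr [-0.0051, -0.3633, 0.0224] rows 9.1
```

```bash
python3 - <<'E'
from h import *
go([451.2,-238.9,180],75)
E
```

```text
travel [-0.146, 0.3461, -0.0481] dr [0.2227, -0.3157, -0.7547] rows 10.7
```

send_rows(
  travel=[
    [-0.03,0.02,-0.03],
    [-0.146,0.346,-0.048],
    [-0.146,0.346,-0.048],
    [-0.146,0.346,-0.048],
    [-0.146,0.346,-0.048],
    [-0.146,0.346,-0.048],
    [-0.146,0.346,-0.048],
    [-0.146,0.346,-0.048],
    [-0.146,0.346,-0.048],
    [-0.146,0.346,-0.048],
    [-0.146,0.346,-0.048],
    [-0.146,0.346,-0.048],
  ],
  dr=[
    [0,-0.05,0],
    [0.223,-0.316,-0.755],
    [0.223,-0.316,-0.755],
    [0.223,-0.316,-0.755],
    [0.223,-0.316,-0.755],
    [0.223,-0.316,-0.755],
    [0.223,-0.316,-0.755],
    [0.223,-0.316,-0.755],
    [0.223,-0.316,-0.755],
    [0.223,-0.316,-0.755],
    [0.223,-0.316,-0.755],
    [0.223,-0.316,-0.755],
  ],
  claw=[0.5,0.5,0.5,0.5,0.5,0.5,0.5,0.5,0.5,0.5,0.5,0.5],
)

```text
clock: 28.73
eef_pos: [450.3, -243.2, 179.4]
ee_rot: [-0.0, 0.844, 0.535, 0.037]
force: [1.2, 0.2, 1.2]
opening: 64.3
finger_force: 0.0
```

```bash
python3 - <<'E'
from h import *
s=manip.get_state();print(s['qpos'])
go([451.2,-238.9,180],160)
E
```

```text
[-0.55996357  0.2457909   1.8123454   0.07818108  1.0530063  -0.15582681]
travel [0.0043, -0.001, -0.0004] dr [0.0528, -0.0098, -1.0585] rows 13.3
```

send_rows(
  travel=[
    [0.004,0,0],
    [0.004,0,0],
    [0.004,0,0],
    [0.004,0,0],
    [0.004,0,0],
    [0.004,0,0],
    [0.004,0,0],
    [0.004,0,0],
    [0.004,0,0],
    [0.004,0,0],
    [0.004,0,0],
    [0.004,0,0],
  ],
  dr=[
    [0.05,-0.01,-0.95],
    [0.05,-0.01,-0.95],
    [0.05,-0.01,-0.95],
    [0.05,-0.01,-0.95],
    [0.05,-0.01,-0.95],
    [0.05,-0.01,-0.95],
    [0.05,-0.01,-0.95],
    [0.05,-0.01,-0.95],
    [0.05,-0.01,-0.95],
    [0.05,-0.01,-0.95],
    [0.05,-0.01,-0.95],
    [0.05,-0.01,-0.95],
  ],
  claw=[0,0,0,0,0,0,0,0,0,0,0,0],
)

```text
clock: 29.73
eef_pos: [453.3, -235.3, 180.1]
ee_rot: [-0.0, 0.255, 0.967, 0.004]
force: [-0.4, -0.5, -0.5]
opening: 42.7
finger_force: 0.0
```

```bash
python3 - <<'E'
from h import *
s=manip.get_state();print(s['qpos'])
go([451.2,-238.9,180],172)
E
```

```text
[-0.50596456  0.26042099  1.7871613   0.0084498   1.09659763 -1.5652728 ]
travel [0.0, -0.0042, 0.0001] dr [0.005, -0.0008, -0.2392] rows 3.0
```

send_rows(
  travel=[
    [0,-0.003,0],
    [0,-0.003,0],
    [0,-0.003,0],
    [0,-0.003,0],
    [0,-0.003,0],
    [0,-0.003,0],
    [0,-0.003,0],
  ],
  dr=[
    [0.005,0,-0.239],
    [0.005,0,-0.239],
    [0.005,0,-0.239],
    [0.005,0,-0.239],
    [0.005,0,-0.239],
    [0.005,0,-0.239],
    [0.005,0,-0.239],
  ],
  claw=[0,0,0,0,0,0,0],
)

```text
clock: 30.32
eef_pos: [451.7, -237.8, 181.0]
ee_rot: [0.0, 0.074, 0.997, 0.0]
force: [0.5, -0.2, -0.4]
opening: 42.9
finger_force: 0.0
```

```bash
python3 - <<'E'
from h import *
go([451.2,-238.9,72],172)
E
```

```text
travel [0.0004, -0.0012, 0.109] dr [0.0001, 0.0002, -0.0051] rows 2.6
```

send_rows(
  travel=[
    [0,-0.001,0.03],
    [0,-0.001,0.06],
    [0,-0.001,0.09],
    [0,-0.001,0.105],
    [0,-0.001,0.108],
    [0,-0.001,0.108],
    [0,-0.001,0.108],
    [0,-0.001,0.108],
    [0,-0.001,0.108],
    [0,-0.001,0.108],
    [0,-0.001,0.108],
    [0,-0.001,0.108],
  ],
  dr=[
    [0,0,0],
    [0,0,0],
    [0,0,0],
    [0,0,0],
    [0,0,0],
    [0,0,0],
    [0,0,0],
    [0,0,0],
    [0,0,0],
    [0,0,0],
    [0,0,0],
    [0,0,0],
  ],
  claw=[0,0,0,0,0,0,-1,-1,-1,-1,-1,-1],
  grip_force=60,
)

```text
clock: 31.32
eef_pos: [452.4, -241.6, 75.2]
ee_rot: [0.002, 0.072, 0.997, -0.003]
force: [-2.2, -8.8, 0.8]
opening: 10.7
finger_force: 61.6
```

```bash
python3 - <<'E'
from h import *
s=manip.get_state();print(s['opening'],s['force'],s['wrist_torque'],s['finger_force'])
for n in("scene","top"):
    p=manip.grab_frame(n);w=cloud(p)
    for q in manip.silhouettes(p,"board1"):
        if q["conf"]<.4: continue
        a=w[q["pixels"]];a=a[~np.isnan(a).any(1)];a=S.inv().apply(a-O)
        m=(np.abs(a[:,0])<110)&(abs(a[:,1])<160);a=a[m]
        if len(a)<80: continue
        v=np.array([np.cos(.735),0,np.sin(.735)]);nn=np.array([-np.sin(.735),0,np.cos(.735)])
        # along-slope extent and height above ideal plane (origin 5,68)
        d=a-[5,0,68];s_=d@v;print(n,round(q["conf"],2),"y",np.median(a[:,1]).round(1),"along",np.percentile(s_,[1,99]).round(1),"off plane lo/hi",[np.median((d@nn)[x]).round(1) for x in (s_<-30,s_>30)])
E
```

```text
10.683336502906267 [-2.1539018  -8.75401226  0.84292855] [-1.22454344  0.36064191  0.07492947] 61.628440618515015
scene 0.7 y 18.4 along [-91.   92.5] off plane lo/hi [np.float64(13.5), np.float64(12.3)]
scene 0.69 y -95.8 along [-86.   91.9] off plane lo/hi [np.float64(13.3), np.float64(11.9)]
scene 0.67 y 116.8 along [-95.6  97.4] off plane lo/hi [np.float64(10.5), np.float64(13.6)]
top 0.97 y 13.3 along [-86.9  89.9] off plane lo/hi [np.float64(13.5), np.float64(13.6)]
top 0.63 y 108.5 along [-83.7  94.1] off plane lo/hi [np.float64(10.8), np.float64(14.0)]
top 0.59 y -103.8 along [-85.3  89.8] off plane lo/hi [np.float64(13.6), np.float64(13.0)]
```

send_rows(
  travel=[
    [0,-0.002,0],
    [0,-0.002,0],
    [0,-0.002,0],
    [0,-0.002,0],
    [0,-0.002,0],
    [0,-0.002,0],
    [0,-0.002,0],
    [0,-0.002,0],
    [0,-0.002,0],
    [0,-0.002,0],
    [0,-0.002,0],
    [0,-0.002,0],
  ],
  dr=[
    [0,0,0.07],
    [0,0,0.14],
    [0,0,0.21],
    [0,0,0.28],
    [0,0,0.35],
    [0,0,0.42],
    [0,0,0.49],
    [0,0,0.56],
    [0,0,0.63],
    [0,0,0.7],
    [0,0,0.77],
    [0,0,0.84],
  ],
  claw=[-1,-1,-1,-1,-1,-1,-1,-1,-1,-1,-1,-1],
)

```text
clock: 32.52
eef_pos: [450.0, -244.1, 75.2]
ee_rot: [0.002, 0.67, 0.743, -0.003]
force: [-9.6, -12.3, 4.3]
opening: 10.5
finger_force: 62.2
```

```bash
cat >> h.py <<'E'
def kz():
    s=manip.get_state();M=R.from_quat(np.roll(s['ee_rot'],-1)).as_matrix();print("yaw",np.degrees(np.arctan2(M[1,0],M[0,0])).round(1),"pos",s['eef_pos'].round(1),"open",round(s['opening'],1),"F",np.round(s['force'],1),"T",np.round(s['wrist_torque'],2),"q6",round(s['qpos'][5],2))
E
python3 -c "
from h import *
kz()"
```

```text
yaw 95.9 pos [ 450.  -244.1   75.2] open 10.5 F [ -9.6 -12.3   4.3] T [-1.97  1.55  0.15] q6 -0.61
```

send_rows(
  travel=[
    [-0.002,-0.002,0],
    [-0.002,-0.002,0],
    [-0.002,-0.002,0],
    [-0.002,-0.002,0],
    [-0.002,-0.002,0],
    [-0.002,-0.002,0],
    [-0.002,-0.002,0],
    [-0.002,-0.002,0],
    [-0.002,-0.002,0],
    [-0.002,-0.002,0],
    [-0.002,-0.002,0],
    [-0.002,-0.002,0],
  ],
  dr=[
    [0,0,0.07],
    [0,0,0.14],
    [0,0,0.21],
    [0,0,0.28],
    [0,0,0.35],
    [0,0,0.42],
    [0,0,0.49],
    [0,0,0.56],
    [0,0,0.63],
    [0,0,0.7],
    [0,0,0.77],
    [0,0,0.84],
  ],
  claw=[-1,-1,-1,-1,-1,-1,-1,-1,-1,-1,-1,-1],
)

```text
clock: 33.52
eef_pos: [446.9, -242.6, 75.1]
ee_rot: [-0.0, 0.984, 0.175, -0.002]
force: [-9.4, 2.2, 9.7]
opening: 10.9
finger_force: 63.1
```

```bash
python3 -c "
from h import *
kz()"
```

```text
yaw 20.2 pos [ 446.9 -242.6   75.1] open 10.9 F [-9.4  2.2  9.7] T [-0.01  1.62  0.04] q6 0.7
```

send_rows(
  travel=[
    [-0.0015,-0.0015,0],
    [-0.0015,-0.0015,0],
    [-0.0015,-0.0015,0],
    [-0.0015,-0.0015,0],
    [-0.0015,-0.0015,0],
    [-0.0015,-0.0015,0],
    [-0.0015,-0.0015,0],
    [-0.0015,-0.0015,0],
    [-0.0015,-0.0015,0],
    [-0.0015,-0.0015,0],
    [-0.0015,-0.0015,0],
    [-0.0015,-0.0015,0],
  ],
  dr=[
    [0,0,0.07],
    [0,0,0.14],
    [0,0,0.21],
    [0,0,0.28],
    [0,0,0.35],
    [0,0,0.42],
    [0,0,0.49],
    [0,0,0.56],
    [0,0,0.63],
    [0,0,0.7],
    [0,0,0.77],
    [0,0,0.84],
  ],
  claw=[-1,-1,-1,-1,-1,-1,-1,-1,-1,-1,-1,-1],
)

```text
clock: 34.52
eef_pos: [448.0, -240.5, 75.6]
ee_rot: [-0.0, 0.888, -0.46, 0.001]
force: [-8.3, 15.5, -1.2]
opening: 11.0
finger_force: 165.2
```

```bash
python3 -c "
from h import *
kz()"
```

```text
yaw -54.8 pos [ 448.  -240.5   75.6] open 11.0 F [-8.3 15.5 -1.2] T [3.79 3.17 3.74] q6 2.01
```

send_rows(
  travel=[
    [0,0,0],
    [0,0,0],
    [0,0,0],
    [0,0,0],
    [0,0,-0.04],
    [0,0,-0.08],
    [0,0,-0.12],
    [0,-0.04,-0.16],
    [0,-0.08,-0.16],
    [0,-0.12,-0.16],
    [0,-0.15,-0.16],
    [0,-0.15,-0.16],
  ],
  dr=[
    [0,0,-0.04],
    [0,0,-0.04],
    [0,0,0],
    [0,0,0],
    [0,0,0],
    [0,0,0],
    [0,0,0],
    [0,0,0],
    [0,0,0],
    [0,0,0],
    [0,0,0],
    [0,0,0],
  ],
  claw=[-1,0,0,0,0,0,0,0,0,0,0,0],
)

```text
clock: 35.52
eef_pos: [575.8, -152.9, 234.3]
ee_rot: [-0.002, 0.888, -0.461, 0.003]
force: [0.5, 0.1, -0.3]
opening: 42.6
finger_force: 0.0
```

```bash
python3 - <<'E'
from h import *
kz()
for n in("scene","top"):
    p=manip.grab_frame(n);w=cloud(p).reshape(-1,3)
    d=w[np.hypot(w[:,0]-452,w[:,1]+238)<60]
    k=d[(d[:,2]>88)&(d[:,2]<105)]
    if len(k)>20: print(n,len(k),rect(k),k.mean(0))
E
```

```text
yaw -54.9 pos [ 575.8 -152.9  234.3] open 42.6 F [ 0.5  0.1 -0.3] T [-0.03  0.    0.02] q6 2.25
scene 24 [ 450.9 -238.8   50.6   13.9  -43.6] [ 443.28152991 -230.30706788   94.72529877]
```

```bash
python3 - <<'E'
from h import *
go([450,-240,180],-44)
E
```

```text
travel [-0.0005, 0.1477, 0.0535] dr [-0.0001, -0.0006, -0.1222] rows 3.8
```

send_rows(
  travel=[
    [0,0.148,0.01],
    [0,0.148,0.01],
    [0,0.148,0.01],
    [0,0.148,0.01],
    [0,0.148,0.04],
    [0,0.148,0.08],
    [0,0.148,0.12],
    [0,0.148,0.15],
    [0,0.148,0.16],
    [0,0.148,0.161],
    [0,0.148,0.161],
    [0,0.148,0.161],
  ],
  dr=[
    [0,0,-0.122],
    [0,0,-0.122],
    [0,0,-0.122],
    [0,0,-0.122],
    [0,0,-0.122],
    [0,0,-0.122],
    [0,0,-0.122],
    [0,0,-0.122],
    [0,0,-0.122],
    [0,0,-0.122],
    [0,0,-0.122],
    [0,0,-0.122],
  ],
  claw=[0,0,0,0,0,0,0,0,0,0,0,0],
)

```text
clock: 36.62
eef_pos: [450.4, -241.9, 74.4]
ee_rot: [0.0, 0.927, -0.376, 0.002]
force: [0.0, 0.7, 0.4]
opening: 43.0
finger_force: 0.0
```

send_rows(
  travel=[
    [0,0,0],
    [0,0,0],
    [0,0,0],
    [0,0,0],
    [0,0,0],
    [0,0,0],
  ],
  dr=[
    [0,0,0],
    [0,0,0],
    [0,0,0],
    [0,0,0],
    [0,0,0],
    [0,0,0],
  ],
  claw=[-1,-1,-1,-1,-1,-1],
)

```text
clock: 37.12
eef_pos: [449.7, -241.7, 74.0]
ee_rot: [0.001, 0.927, -0.374, 0.002]
force: [-0.6, -2.1, 6.1]
opening: 10.8
finger_force: 57.8
```

```bash
python3 -c "
from h import *
kz()"
```

```text
yaw -44.0 pos [ 449.7 -241.7   74. ] open 10.8 F [-0.6 -2.1  6.1] T [-0.19  0.29  0.73] q6 1.82
```

send_rows(
  travel=[
    [0,0,0],
    [0,0,0],
    [0,0,0],
    [0,0,0],
    [0,0,0],
  ],
  dr=[
    [0,0,0.02],
    [0,0,0.04],
    [0,0,0.06],
    [0,0,0.06],
    [0,0,0.06],
  ],
  claw=[-1,-1,-1,-1,-1],
)

```text
clock: 37.53
eef_pos: [449.7, -241.7, 74.2]
ee_rot: [0.002, 0.91, -0.415, 0.002]
force: [-2.8, 0.3, 6.7]
opening: 11.4
finger_force: 98.8
```

```bash
python3 -c "
from h import *
kz()"
```

```text
yaw -49.0 pos [ 449.7 -241.7   74.2] open 11.4 F [-2.8  0.3  6.7] T [0.06 0.29 2.16] q6 1.92
```

send_rows(
  travel=[
    [0,0,0],
    [0,0,0],
    [0,0,0],
    [0,0,0],
    [0,0,-0.04],
    [0,0,-0.08],
    [0,0,-0.12],
    [0,-0.04,-0.16],
    [-0.05,-0.04,-0.17],
    [-0.1,-0.04,-0.17],
    [-0.15,-0.04,-0.17],
    [-0.15,-0.04,-0.17],
  ],
  dr=[
    [0,0,0],
    [0,0,0],
    [0,0,0],
    [0,0,0],
    [0,0,0],
    [0,0,0],
    [0,0,0],
    [0,0,0],
    [0,0,0],
    [0,0,0],
    [0,0,0],
    [0,0,0],
  ],
  claw=[0,0,0,0,0,0,0,0,0,0,0,0],
)

```text
clock: 38.53
eef_pos: [379.8, -98.5, 242.3]
ee_rot: [-0.0, 0.908, -0.419, -0.0]
force: [0.2, -0.0, -0.4]
opening: 42.5
finger_force: 0.0
```

```bash
python3 - <<'E'
from h import *
kz()
look()
for n in("scene","top"):
    p=manip.grab_frame(n);w=cloud(p).reshape(-1,3)
    if n=="scene": save(p,"s6")
    d=w[np.hypot(w[:,0]-452,w[:,1]+238)<60]
    k=d[(d[:,2]>88)&(d[:,2]<105)]
    if len(k)>20: print(n,len(k),rect(k),k.mean(0))
    for c,r,q in tops(p,"case",20,50): print("case",c,r)
i=cv2.imread("pics/s6.png")[90:290,130:380];cv2.imwrite("pics/s6c.png",cv2.resize(i,None,fx=3,fy=3,interpolation=cv2.INTER_CUBIC))
E
```

```text
yaw -49.6 pos [379.8 -98.5 242.3] open 42.5 F [ 0.2 -0.  -0.4] T [-0.02 -0.05  0.01] q6 2.15
scene 0.85 283 stand [16.6 20.  94.7] normal [-0.654  0.062  0.754] long [ 0.754 -0.016  0.656]
scene 0.78 294 stand [ 20.  113.9  96.3] normal [ 0.685 -0.051 -0.727] long [0.728 0.007 0.685]
scene 0.72 284 stand [ 17.2 -97.   94.8] normal [-0.652  0.059  0.756] long [ 0.756 -0.037  0.654]
top 0.71 1218 stand [  5.  108.8  84.9] normal [-0.689 -0.005  0.724] long [-0.724  0.003 -0.689]
top 0.67 1317 stand [   0.3 -104.    80.8] normal [-0.67  -0.094  0.736] long [-0.74   0.01  -0.673]
top 0.56 1235 stand [ 1.2 13.  82.7] normal [-0.667 -0.006  0.745] long [-0.745 -0.002 -0.667]
scene 53 [ 452.9 -237.    52.5   16.   -43.2] [ 453.12572113 -237.76767299   95.34035897]
case 0.93 [ 550.8 -371.1   82.9   61.4    1.9]
top 96 [ 450.  -239.8   54.    11.8  -40.1] [ 450.00325851 -239.36066236   96.89172547]
case 0.97 [ 547.  -373.6   82.9   61.3    3.5]
```

View pics/s6c.png

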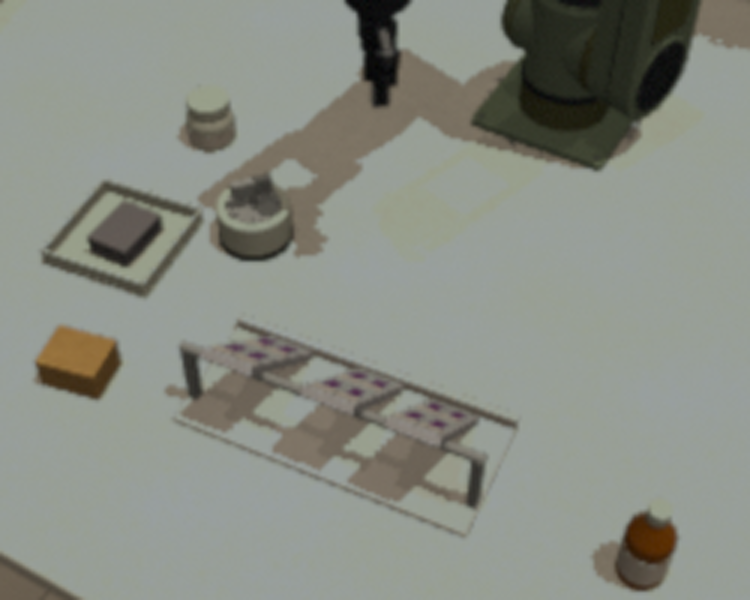

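```bash
python3 -c "
from bench import manip
print(manip.close_job())"
```

```text
the job is handed in; nothing more can be done
None
```

I handed the job in at about 38 s on the robot's clock: the case is in the tray, all three boards are leaning and released, and the key is wound to its stop. The judging result was not shown to me. The middle board was let go about 55 mm too high but settled properly, and the left board's foot sits about 5 mm short of the lip; both measured within the limits.

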